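Clear the roller track, tighten its stop and load the pots on the roller track

ROBOT

A 6-joint arm with a two-finger parallel gripper is mounted at the origin on the work surface. World frame = base frame: x ahead of the robot, y to its left, z up, the work surface at z = 0. Lengths are in m, angles in rad, forces in N, time in s.
With the tool pointing down it reaches from about 0.225 to 0.875 m from the base axis. Payload 3.4 kg.
Tool frame: the origin (TCP) lies at the very end of the fingers, on their centre line; the grasp point (between the pads) lies 19 mm behind it; z points along the fingers, y is the line along which they close (so a half turn about z gives the same grasp; the last joint's range is limited). The gripper opens to 85 mm and grips with 20 to 120 N. Pads are 22 mm wide; open, the fingers measure 114 mm over their backs; the gripper's body (76 mm by 85 mm) begins 54 mm behind the grasp point. The pads swing forward as they close: fully open they stand 13 mm farther back than shut.
Start: joints at [1.088, 0.276, 1.505, -0, 1.361, -0.121], TCP at [0.204, 0.538, 0.231] pointing down, gripper open.
Joint ranges: [-2.89, 2.89], [-0.75, 2.08], [0.22, 2.7], [-1.18, 4.32], [0.11, 2.71], [-2.7, 2.7]. Speed limits (rad/s): [2.57, 2.57, 3.14, 3.14, 3.14, 3.14].

INTERFACE

Orientations are given as a unit quaternion [w, x, y, z].
In Python, from rig import get_state, optics, sign_off gives the robot as it stands.
- The arm moves only by the tool send_rows, never from a script. Its argument "increments" is a list of rows, each an object with "gripper": the gripper's target within -1 to 1 (shut at 1, half-way at 0, fully open at -1); "linear": the shift along the world's x, y, z in m, a list of three; "delta_rot": the turn, a rotation vector about the world's x, y, z in rad, a list of three. In form: [{"gripper": gripper, "linear": [dx, dy, dz], "delta_rot": [rx, ry, rz]}, ...]. A call has 1 to 8 rows; each row is the pose to reach, as a shift and turn from the pose commanded when the call began; what a row does not reach only later rows make up. A row lasts 1/10 s, in which the tool goes at most 50 mm and 8.59 degrees, less where a joint would pass 70% of its speed; a pose out of reach is approached as far as the arm can. A call with a gripper value outside its range is refused whole. The fingers move at their own pace and stop on an object; "newtons" is the grip in N (left out, the last holds). Time passes only in rows, so rows that repeat a pose let the fingers close. It gives the time, the measured TCP pose, the force, the opening and the grip force at its end, in the units of the state.
- get_state(): the state, without advancing time (a new reading comes with each control period).
- optics.get_image(name): name is "scene" or "top"; returns a dict with "pixels" (384x512x3 uint8, blue, green, red), "K" (3x3 intrinsics, pixels), "rvec" (rotation vector, rad) and "tvec" (3), from world to camera coordinates, as OpenCV has them. Camera axes: x right, y down, z forward; pixel columns grow to the right and rows downward; lengths in m; the calibration is good to about 2 mm. A picture is of the moment at which its call begins. There is no depth.
- sign_off(): hands the job in; it is judged then, once.
The state is a dict: "clock": time; "qpos": joint angles; "qd": joint speeds; "effort": joint torques, N m; "position": TCP position; "ee_rot": TCP orientation; "contact_force": force on the tool from outside, world axes, zero at the start; "moment": the same for the moment, N m; "width": finger opening in m; "gripper_force": force on a finger pad.
Only numpy, scipy, OpenCV 4.12 (cv2) and the standard library are available. Lean on these libraries where they do the work, as an engineer would, in place of code of your own. Each camera call takes 0.05 s, during which the arm holds its last target. There are 200 camera calls.

TASK

Clear the kiln prop off the rollers into the wooden tray and turn the cam lock clockwise until it is fully tight and has drawn the stop board up to the low end of the roller track; then, one by one, set every pot, upright on its drying board, on the raised end of the rollers, board square to the rails, and let go so that it rolls down by itself, until all of them stand in one closed row against the stop. Do not handle pots in the lower half of the track, tip none over, and leave the bowl, stone and brush alone.

Things in the scene. Friction and masses are not known exactly. Their poses are not given: they have to be found in the camera images.
- cam (a joint): Angle of the steel cam lock, rad: 0 = open, 2.4 = end stop, fully tight. Grows clockwise seen from above; starts at 0 to 0.4. It stays where it is left (rub 0.06 N m, no spring). More than one wrist turn: take a second grip half-way.
- cam_grip (a point): On the cam's upright axis at the height to grip: 12 mm under the top of its wing, 22 mm above its disc (54 mm across). Wing: upright plate 12 mm thick (x), 46 mm long (y), 34 mm high; the axes turn with it, z up. The cam is on a wooden block beside the track's low end, 88 mm from mid-track, on the robot's side. Its curved slot draws the headed stud of the stop board.
- stop (a joint): How far the stop board has been drawn up towards the track, m: 0 = loose, 10 mm off; 0.010 = tight. It moves only with the cam (0.010 m over the cam's 2.4 rad).
- track_stop (a point): Low end of the sloped roller track: on the roller tops, mid-width, at the face of the tight stop board (31 mm high above here). y points up the slope along the track, x across it away from the robot, z square to the rollers. Track 432 mm long, 7 degrees; wooden side rails 78 mm apart inside, 14 mm thick, 10 mm above the rollers. Fixed, but stands differently each time.
- track_load (a point): Loading place at the raised end: on the roller tops, mid-width, 360 mm up the slope from track_stop, same axes. The fifth pot in the row has its centre at 315 mm, so there is room here for each. 18 free steel rollers, 20 mm thick, 24 mm apart, with a light drag: a board rolls down by itself within about 3 s.
- prop_mid (a point): Brick-red fired-clay kiln prop, a block 30 x 50 x 50 mm (its x, y, z), about 0.12 kg; this point is its centre. It has been left between the rails on the rollers at the low end, against the stop board, its 50 mm y side roughly along the track.
- tray_in (a point): Centre of the inner floor of the fixed wooden tray for props, beyond the track. Inside 90 mm (x) by 120 mm (y), z up; the walls are 5 mm thick and rise 30 mm above the floor, which is 5 mm above the table.
- pot1_mid (a point): Small black clay pot stuck on a square light-wood drying board (one rigid thing, 0.2 to 0.4 kg, 92 mm high). Point on its axis, 46 mm above the underside; z up. Board 70 x 70 x 14 mm, sides along x and y. Belly 58 mm across, narrowing to a straight neck 32 mm across from 57 mm up to the top: grip there. Starts upright on the table left of the track. 3 to 5 are present, the others None.
- pot2_mid (a point): Small black clay pot stuck on a square light-wood drying board (one rigid thing, 0.2 to 0.4 kg, 92 mm high). Point on its axis, 46 mm above the underside; z up. Board 70 x 70 x 14 mm, sides along x and y. Belly 58 mm across, narrowing to a straight neck 32 mm across from 57 mm up to the top: grip there. Starts upright on the table left of the track. 3 to 5 are present, the others None.
- pot3_mid (a point): Small black clay pot stuck on a square light-wood drying board (one rigid thing, 0.2 to 0.4 kg, 92 mm high). Point on its axis, 46 mm above the underside; z up. Board 70 x 70 x 14 mm, sides along x and y. Belly 58 mm across, narrowing to a straight neck 32 mm across from 57 mm up to the top: grip there. Starts upright on the table left of the track. 3 to 5 are present, the others None.
- pot4_mid (a point): Small black clay pot stuck on a square light-wood drying board (one rigid thing, 0.2 to 0.4 kg, 92 mm high). Point on its axis, 46 mm above the underside; z up. Board 70 x 70 x 14 mm, sides along x and y. Belly 58 mm across, narrowing to a straight neck 32 mm across from 57 mm up to the top: grip there. Starts upright on the table left of the track. 3 to 5 are present, the others None.
- pot5_mid (a point): Small black clay pot stuck on a square light-wood drying board (one rigid thing, 0.2 to 0.4 kg, 92 mm high). Point on its axis, 46 mm above the underside; z up. Board 70 x 70 x 14 mm, sides along x and y. Belly 58 mm across, narrowing to a straight neck 32 mm across from 57 mm up to the top: grip there. Starts upright on the table left of the track. 3 to 5 are present, the others None.
- bowl: Bystander: shiny black bowl 110 mm across, 45 mm high, on the table beyond the work; origin under its centre. Leave alone.
- stone_top (a point): Bystander: grey burnishing stone 48 mm across, 26 mm high; this point is on its top. Leave alone.
- brush: Bystander: brush lying on the table beyond the track. Leave alone.

How it is judged:
On the way, in this order (a step that is already met when the one before it is completed fails the run):
1. the prop lies in the tray, and the cam is turned tight and has drawn the stop board up to the track (x of prop_mid in the frame of tray_in between -0.045 and 0.045 m and y of prop_mid in the frame of tray_in between -0.06 and 0.06 m and z of prop_mid in the frame of tray_in below 0.035 m and contact force between the fingers and prop below 0.1 N and value of joint cam above 2.15 rad and value of joint stop above 0.0085 m), for 0.2 s.
2. the first pot has rolled down to the stop (((x of pot1_mid in the frame of track_stop between -0.02 and 0.02 m and z of pot1_mid in the frame of track_stop between 0.035 and 0.056 m and angle between pot1's own z axis and vertical below 0.25 rad and y of pot1_mid in the frame of track_stop between 0.023 and 0.045 m and linear speed of pot1 below 0.03 m/s) or (x of pot2_mid in the frame of track_stop between -0.02 and 0.02 m and z of pot2_mid in the frame of track_stop between 0.035 and 0.056 m and angle between pot2's own z axis and vertical below 0.25 rad and y of pot2_mid in the frame of track_stop between 0.023 and 0.045 m and linear speed of pot2 below 0.03 m/s) or (x of pot3_mid in the frame of track_stop between -0.02 and 0.02 m and z of pot3_mid in the frame of track_stop between 0.035 and 0.056 m and angle between pot3's own z axis and vertical below 0.25 rad and y of pot3_mid in the frame of track_stop between 0.023 and 0.045 m and linear speed of pot3 below 0.03 m/s) or (x of pot4_mid in the frame of track_stop between -0.02 and 0.02 m and z of pot4_mid in the frame of track_stop between 0.035 and 0.056 m and angle between pot4's own z axis and vertical below 0.25 rad and y of pot4_mid in the frame of track_stop between 0.023 and 0.045 m and linear speed of pot4 below 0.03 m/s) or (x of pot5_mid in the frame of track_stop between -0.02 and 0.02 m and z of pot5_mid in the frame of track_stop between 0.035 and 0.056 m and angle between pot5's own z axis and vertical below 0.25 rad and y of pot5_mid in the frame of track_stop between 0.023 and 0.045 m and linear speed of pot5 below 0.03 m/s))), for 0.2 s.
At the end, for the whole second after the job is handed in: Prop in the tray; cam 2.15 rad or more, stop drawn 8.5 mm or more; every pot upright (0.25 rad) and at rest on the rollers, within 20 mm of mid-track, in one row from the stop: centres at 35, 105, 175.. mm, at most 12 mm nearer or 10 mm (5 mm more for each pot below) further (all of step 1 and x of pot1_mid in the frame of track_stop between -0.02 and 0.02 m and z of pot1_mid in the frame of track_stop between 0.035 and 0.056 m and angle between each of pot1, pot2, pot3, pot4, pot5's own z axis and vertical below 0.25 rad and (y of pot1_mid in the frame of track_stop between 0.023 and 0.045 m or y of pot1_mid in the frame of track_stop between 0.093 and 0.12 m or y of pot1_mid in the frame of track_stop between 0.163 and 0.195 m or y of pot1_mid in the frame of track_stop between 0.233 and 0.27 m or y of pot1_mid in the frame of track_stop between 0.303 and 0.345 m) and linear speed of each of pot1, pot2, pot3, pot4, pot5 below 0.015 m/s and x of pot2_mid in the frame of track_stop between -0.02 and 0.02 m and z of pot2_mid in the frame of track_stop between 0.035 and 0.056 m and (y of pot2_mid in the frame of track_stop between 0.023 and 0.045 m or y of pot2_mid in the frame of track_stop between 0.093 and 0.12 m or y of pot2_mid in the frame of track_stop between 0.163 and 0.195 m or y of pot2_mid in the frame of track_stop between 0.233 and 0.27 m or y of pot2_mid in the frame of track_stop between 0.303 and 0.345 m) and x of pot3_mid in the frame of track_stop between -0.02 and 0.02 m and z of pot3_mid in the frame of track_stop between 0.035 and 0.056 m and (y of pot3_mid in the frame of track_stop between 0.023 and 0.045 m or y of pot3_mid in the frame of track_stop between 0.093 and 0.12 m or y of pot3_mid in the frame of track_stop between 0.163 and 0.195 m or y of pot3_mid in the frame of track_stop between 0.233 and 0.27 m or y of pot3_mid in the frame of track_stop between 0.303 and 0.345 m) and x of pot4_mid in the frame of track_stop between -0.02 and 0.02 m and z of pot4_mid in the frame of track_stop between 0.035 and 0.056 m and (y of pot4_mid in the frame of track_stop between 0.023 and 0.045 m or y of pot4_mid in the frame of track_stop between 0.093 and 0.12 m or y of pot4_mid in the frame of track_stop between 0.163 and 0.195 m or y of pot4_mid in the frame of track_stop between 0.233 and 0.27 m or y of pot4_mid in the frame of track_stop between 0.303 and 0.345 m) and x of pot5_mid in the frame of track_stop between -0.02 and 0.02 m and z of pot5_mid in the frame of track_stop between 0.035 and 0.056 m and (y of pot5_mid in the frame of track_stop between 0.023 and 0.045 m or y of pot5_mid in the frame of track_stop between 0.093 and 0.12 m or y of pot5_mid in the frame of track_stop between 0.163 and 0.195 m or y of pot5_mid in the frame of track_stop between 0.233 and 0.27 m or y of pot5_mid in the frame of track_stop between 0.303 and 0.345 m) and (y of pot1_mid in the frame of track_stop between 0.023 and 0.045 m or y of pot2_mid in the frame of track_stop between 0.023 and 0.045 m or y of pot3_mid in the frame of track_stop between 0.023 and 0.045 m or y of pot4_mid in the frame of track_stop between 0.023 and 0.045 m or y of pot5_mid in the frame of track_stop between 0.023 and 0.045 m) and (y of pot1_mid in the frame of track_stop between 0.093 and 0.12 m or y of pot2_mid in the frame of track_stop between 0.093 and 0.12 m or y of pot3_mid in the frame of track_stop between 0.093 and 0.12 m or y of pot4_mid in the frame of track_stop between 0.093 and 0.12 m or y of pot5_mid in the frame of track_stop between 0.093 and 0.12 m or y of each of pot1_mid, pot2_mid, pot3_mid, pot4_mid, pot5_mid in the frame of track_stop below 0.093 m) and (y of pot1_mid in the frame of track_stop between 0.163 and 0.195 m or y of pot2_mid in the frame of track_stop between 0.163 and 0.195 m or y of pot3_mid in the frame of track_stop between 0.163 and 0.195 m or y of pot4_mid in the frame of track_stop between 0.163 and 0.195 m or y of pot5_mid in the frame of track_stop between 0.163 and 0.195 m or y of each of pot1_mid, pot2_mid, pot3_mid, pot4_mid, pot5_mid in the frame of track_stop below 0.163 m) and (y of pot1_mid in the frame of track_stop between 0.233 and 0.27 m or y of pot2_mid in the frame of track_stop between 0.233 and 0.27 m or y of pot3_mid in the frame of track_stop between 0.233 and 0.27 m or y of pot4_mid in the frame of track_stop between 0.233 and 0.27 m or y of pot5_mid in the frame of track_stop between 0.233 and 0.27 m or y of each of pot1_mid, pot2_mid, pot3_mid, pot4_mid, pot5_mid in the frame of track_stop below 0.233 m)); the robot touches nothing.
It fails at once if a pot is tipped over (angle between any of pot1, pot2, pot3, pot4, pot5's own z axis and vertical above 0.9 rad).
It fails at once if the fingers touch a pot standing in the lower half of the track ((contact force between the fingers and pot1 above 0.3 N and x of pot1_mid in the frame of track_stop between -0.05 and 0.05 m and y of pot1_mid in the frame of track_stop between 0 and 0.2 m and z of pot1_mid in the frame of track_stop below 0.08 m) or (contact force between the fingers and pot2 above 0.3 N and x of pot2_mid in the frame of track_stop between -0.05 and 0.05 m and y of pot2_mid in the frame of track_stop between 0 and 0.2 m and z of pot2_mid in the frame of track_stop below 0.08 m) or (contact force between the fingers and pot3 above 0.3 N and x of pot3_mid in the frame of track_stop between -0.05 and 0.05 m and y of pot3_mid in the frame of track_stop between 0 and 0.2 m and z of pot3_mid in the frame of track_stop below 0.08 m) or (contact force between the fingers and pot4 above 0.3 N and x of pot4_mid in the frame of track_stop between -0.05 and 0.05 m and y of pot4_mid in the frame of track_stop between 0 and 0.2 m and z of pot4_mid in the frame of track_stop below 0.08 m) or (contact force between the fingers and pot5 above 0.3 N and x of pot5_mid in the frame of track_stop between -0.05 and 0.05 m and y of pot5_mid in the frame of track_stop between 0 and 0.2 m and z of pot5_mid in the frame of track_stop below 0.08 m)).
It fails at once if the bowl, stone or brush is disturbed (moved 40 mm) (distance of any of bowl, stone_top, brush from where it was at the start of the episode above 0.04 m).
Of pot1, pot2, pot3, pot4, pot5 only 3 to 5 are there at a start; the rules pass over those that are not, and their reading is None.
At some moment in a run one of pot1, pot2, pot3, pot4, pot5 may be knocked a few centimetres aside while the robot is not near it.
It also fails if it takes over 208 s, if anything falls off the work surface, if the arm or the gripper's body presses on something with over 40 N, if the wrist force passes 120 N, or if a joint passes its speed limit or range.

## Working session

There is one attempt and no reset: what is moved stays moved. The work goes in short steps, Python scripts to look and compute and a tool call to move; the robot and the scene stay as the last step left them, time stands still between calls to the robot, and variables do not carry over. Pictures are saved under pics/ and viewed, at most 17 in all, crops included, and the job is handed in when it is done.

Besides the shell and the picture viewer there is one more tool, called after ">>>" by a JSON object that holds its "method" and its "body", one argument or row to a line. send_rows: Moves the arm, as the interface text tells. Its arguments: {"type":"object","properties":{"increments":{"type":"array"},"newtons":{"type":"number"}},"required":["increments"]}

```bash
mkdir -p pics; ls; cat > h.py <<'E'
import numpy as np, cv2
from rig import get_state, optics, sign_off
def shot(name,fn):
    d=optics.get_image(name); cv2.imwrite('pics/'+fn+'.png',d['pixels']); np.savez('pics/'+fn,**{k:np.array(v) for k,v in d.items()}); return d
def ray(d,u,v):
    R=cv2.Rodrigues(np.array(d['rvec'],float))[0]; t=np.array(d['tvec'],float).ravel()
    return -R.T@t, R.T@np.linalg.inv(np.array(d['K'],float))@[u,v,1]
def at(d,u,v,z):
    c,r=ray(d,u,v); return c+r*(z-c[2])/r[2]
def px(d,P):
    return cv2.projectPoints(np.array(P,float).reshape(-1,1,3),np.array(d['rvec'],float),np.array(d['tvec'],float),np.array(d['K'],float),None)[0].reshape(-1,2)
E
python3 - <<'E'
from h import *
for n in('top','scene'):
    d=shot(n,n+'0'); c,r=ray(d,256,192); print(n,c,r,d['K'])
    cv2.imwrite(f'pics/{n}0b.png',cv2.resize(d['pixels'],(800,600),interpolation=cv2.INTER_CUBIC))
print(get_state())
E
```

```text
pics
top [0.49008814 0.03776333 1.29817586] [ 0.09451435 -0.01406098 -0.99546241] [[420.49142939   0.         252.89862125]
 [  0.         420.49142939 190.04188004]
 [  0.           0.           1.        ]]
scene [1.34498235 0.11327466 0.5295412 ] [-0.84161731 -0.11981962 -0.52667171] [[351.07749347   0.         256.15100894]
 [  0.         351.07749347 189.29535274]
 [  0.           0.           1.        ]]
{'clock': 0.1, 'qpos': array([ 1.08799205e+00,  2.76511255e-01,  1.50599849e+00,  7.43194214e-07,
        1.36071790e+00, -1.21003144e-01]), 'qd': array([ 0.00027061, -0.00189491, -0.00340495, -0.00126232,  0.00065439,
       -0.00091489]), 'effort': array([ 1.58106071e-03, -4.17698872e+01, -2.46406281e+01, -1.26289865e-04,
        5.83215966e-03,  6.84340478e-07]), 'position': array([0.20331118, 0.53734915, 0.23054112]), 'ee_rot': array([-2.43419944e-04,  1.79915533e-01,  9.83681723e-01, -7.80414711e-04]), 'contact_force': array([ 0.20648187,  0.02942724, -0.28926249]), 'moment': array([-0.01292537,  0.04249868,  0.02203944]), 'gripper_force': 0.0, 'width': 0.08564618212081862}
```

View pics/top0b.png

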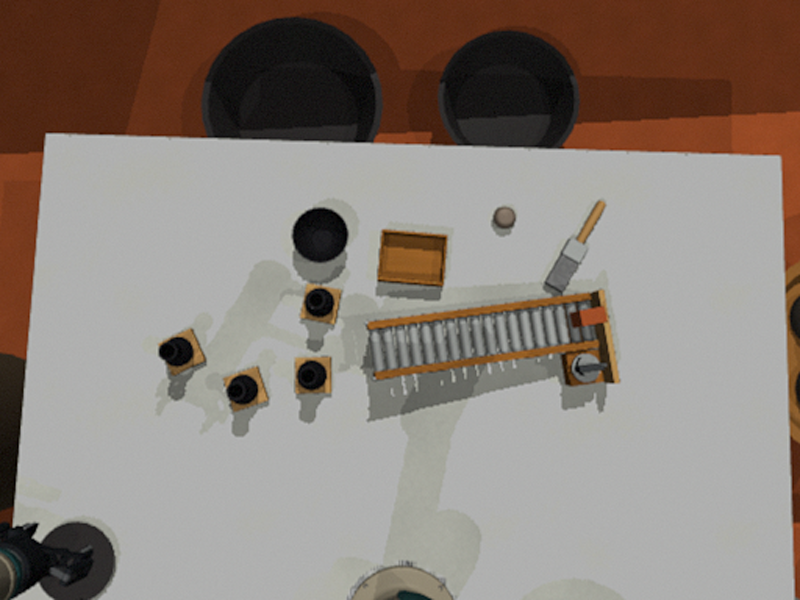

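View pics/scene0b.png

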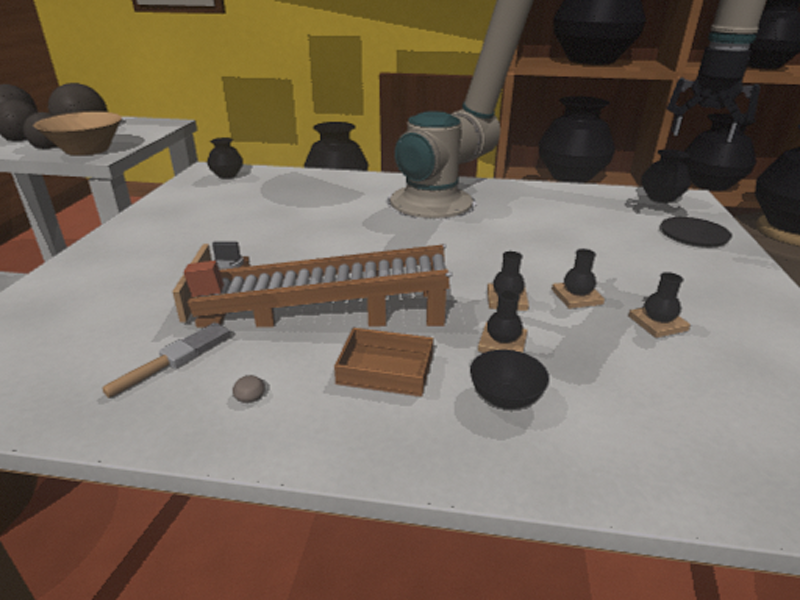

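The top picture shows four pots at 800-px (180,350), (242,388), (312,375), (319,302). The track runs from (370,350) to (605,335), with the prop at (590,317), the cam at (587,368) and the tray at (412,258). The scene view agrees. I'll enlarge crops next.

```bash
python3 - <<'E'
import cv2
a=cv2.imread('pics/top0.png'); 
cv2.imwrite('pics/c1.png',cv2.resize(a[180:250,230:400],None,fx=4.7,fy=4.7,interpolation=cv2.INTER_CUBIC))
cv2.imwrite('pics/c2.png',cv2.resize(a[135:270,95:290],None,fx=4,fy=4,interpolation=cv2.INTER_CUBIC))
b=cv2.imread('pics/scene0.png'); 
cv2.imwrite('pics/c3.png',cv2.resize(b[145:255,105:295],None,fx=4.2,fy=4.2,interpolation=cv2.INTER_CUBIC))
E
```

```text
(no output)
```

View pics/c1.png

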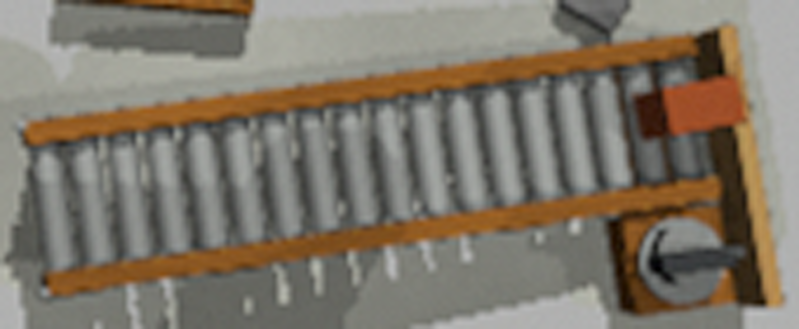

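View pics/c2.png

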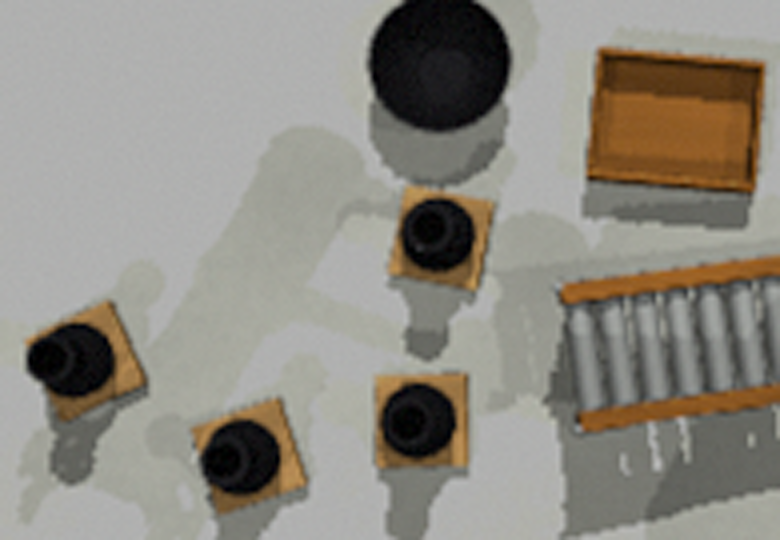

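View pics/c3.png

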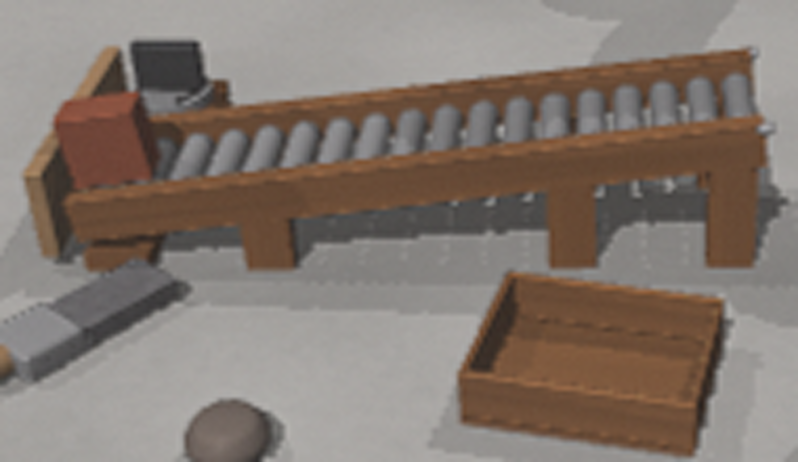

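Crops, read in crop pixels:
- **c1:** far rail ends at (23,125) and (697,38), near rail ends at (46,292) and (720,180). The prop top is (665,85)–(745,118), and the cam disc is centred at (683,262).
- **c2:** the pot boards and necks and the tray rim.
- **c3:** the rail ends and the prop front.

I'll fit poses to these.

```bash
cat > fit.py <<'E'
from h import *
from scipy.optimize import least_squares
T=dict(np.load('pics/top0.npz')); S=dict(np.load('pics/scene0.npz'))
c1=lambda u,v:(u/4.7+230-.4,v/4.7+180-.4)
c2=lambda u,v:(u/4+95-.4,v/4+135-.4)
c3=lambda u,v:(u/4.2+105-.4,v/4.2+145-.4)
a=np.radians(7)
def Rt(yaw):
    c,s=np.cos(yaw),np.sin(yaw)
    return np.array([[c,-s,0],[s,c,0],[0,0,1]])@cv2.Rodrigues(np.array([a,0,0]))[0]
# (cam, pixel, local x, end(1 high,0 low), z)
obs=[(T,c1(24,123),.053,1,.01),(T,c1(697,37),.053,0,.01),(T,c1(48,295),-.053,1,.01),(T,c1(722,200),-.053,0,.01),
(T,c1(28,146),.039,1,.01),(T,c1(701,56),.039,0,.01),(T,c1(44,271),-.039,1,.01),(T,c1(720,178),-.039,0,.01),
(S,c3(765,120),.053,1,.01),(S,c3(68,200),.053,0,.01),(S,c3(752,52),-.053,1,.01)]
def res(p):
    R=Rt(p[3]);r=[]
    for d,q,x,e,z in obs:
        y=p[4]+(p[5] if e else 0)
        r+=list(px(d,p[:3]+R@[x,y,z])[0]-q)
    return r+[(p[4]-.0)/.003,(p[5]-.432)/.002]
s=least_squares(res,[.42,-.25,.05,.1,0,.432])
if __name__=='__main__':
    print(s.x.round(4),np.degrees(s.x[3])); print(np.array(s.fun[:-2]).reshape(-1,2).round(1))
    o=s.x[:3];R=Rt(s.x[3]); print('load',o+R@[0,.36,0])
    for n,p in (('pr',[(665,85),(738,78),(745,118),(671,133)]),): 
        for z in (.085,.1,.115): print(z,[ (R.T@(at(T,*c1(*q),z)-o)).round(3).tolist() for q in p])
    # tray
    print('tray',[at(T,*c2(*q),.035).round(3).tolist() for q in [(600,50),(764,65),(753,190),(588,178)]])
    for q in [((700,262),),]: pass
E
python3 fit.py
```

```text
[ 0.5809 -0.3506  0.0388  0.1634 -0.      0.4324] 9.364669600193173
[[ 0.1 -0.3]
 [-0.5 -0.2]
 [-0.1  0.2]
 [ 0.   0.2]
 [-0.1 -0.4]
 [-0.6  0.3]
 [ 0.1  0.4]
 [-0.3  0.2]
 [ 0.   0.9]
 [-0.9  0.1]
 [-0.4 -1.3]]
load [0.52273612 0.00195447 0.08264119]
0.085 [[0.023, 0.039, 0.042], [0.021, -0.006, 0.047], [-0.004, -0.006, 0.047], [-0.007, 0.04, 0.042]]
0.1 [[0.022, 0.045, 0.056], [0.021, 0.001, 0.062], [-0.004, 0.0, 0.062], [-0.007, 0.046, 0.056]]
0.115 [[0.022, 0.052, 0.07], [0.02, 0.008, 0.076], [-0.004, 0.007, 0.076], [-0.007, 0.053, 0.07]]
tray [[0.747, 0.058, 0.035], [0.739, -0.067, 0.035], [0.642, -0.061, 0.035], [0.648, 0.065, 0.035]]
```

```bash
python3 - <<'E'
import cv2,numpy as np
a=cv2.imread('pics/top0.png')[222:250,356:400]; b=cv2.imread('pics/scene0.png')[148:178,128:172]
f=lambda i:cv2.convertScaleAbs(cv2.resize(i,None,fx=9,fy=9,interpolation=cv2.INTER_CUBIC),alpha=1.6)
A,B=f(a),f(b); h=max(A.shape[0],B.shape[0]); p=lambda i:cv2.copyMakeBorder(i,0,h-i.shape[0],0,4,cv2.BORDER_CONSTANT)
cv2.imwrite('pics/c4.png',np.hstack([p(A),p(B)]))
E
```

```text
(no output)
```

View pics/c4.png

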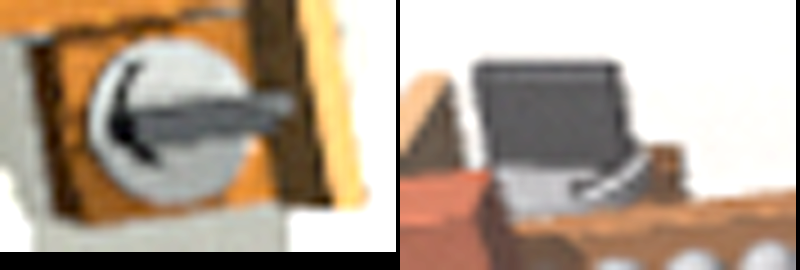

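```bash
cat > cam.py <<'E'
from fit import *
o=s.x[:3];R=Rt(s.x[3])
tq=lambda u,v:(u/9+356-.4,v/9+222-.4); sq=lambda u,v:((u-400)/9+128-.4,v/9+148-.4)
def f(p):
    C=p[:3]; w=np.array([np.cos(p[3]),np.sin(p[3]),0]); up=np.array([0,0,.012]); n=np.array([-w[1],w[0],0])*.006
    D=C-[0,0,.022]
    r=[px(T,D)[0]-tq(172,122)]
    pts=C+up
    r+=[px(T,pts-.023*w)[0]-tq(288,104)]
    e=pts+.023*w; 
    r+=[px(S,pts-.023*w+n*0)[0]-sq(480,67),px(S,e)[0]-sq(617,67)]
    return np.r_[np.concatenate(r),((R.T@(C-o))[0]+.088)/.002]
q=least_squares(f,[.48,-.33,.08,1.57])
if __name__=='__main__':
    print(q.x.round(4),np.degrees(q.x[3]),q.fun.round(1),R.T@(q.x[:3]-o))
E
python3 cam.py
```

```text
[ 0.4899 -0.3347  0.0755  1.7955] 102.87288424720852 [ 0.4  0.2 -1.2  0.7 -1.   0.2  0.1 -0.3  0.4] [-0.08722926  0.03472105  0.03272737]
```

>>> {"method": "send_rows", "body": {
  "increments": [
    {"gripper": -1, "linear": [0.064, -0.146, 0.0], "delta_rot": [0, 0, -0.175]},
    {"gripper": -1, "linear": [0.064, -0.146, 0.0], "delta_rot": [0, 0, -0.175]},
    {"gripper": -0.6, "linear": [0.064, -0.146, 0.0], "delta_rot": [0, 0, -0.175]},
    {"gripper": -0.6, "linear": [0.128, -0.292, 0.0], "delta_rot": [0, 0, -0.35]},
    {"gripper": -0.6, "linear": [0.128, -0.292, 0.0], "delta_rot": [0, 0, -0.35]},
    {"gripper": -0.6, "linear": [0.128, -0.292, 0.0], "delta_rot": [0, 0, -0.35]},
    {"gripper": -0.6, "linear": [0.128, -0.292, 0.0], "delta_rot": [0, 0, -0.35]},
    {"gripper": -0.6, "linear": [0.128, -0.292, 0.0], "delta_rot": [0, 0, -0.35]}
  ],
  "newtons": 40
}}

```text
clock: 0.9
position: [0.3321, 0.2435, 0.2312]
ee_rot: [0.0, 0.351, 0.937, -0.0]
contact_force: [-0.1, 0.5, -0.5]
width: 0.0683
gripper_force: 0.0
```

>>> {"method": "send_rows", "body": {
  "increments": [
    {"gripper": -0.6, "linear": [0.128, -0.292, 0.0], "delta_rot": [0, 0, -0.35]},
    {"gripper": -0.6, "linear": [0.128, -0.292, 0.0], "delta_rot": [0, 0, -0.35]},
    {"gripper": -0.6, "linear": [0.128, -0.292, 0.0], "delta_rot": [0, 0, -0.35]},
    {"gripper": -0.6, "linear": [0.128, -0.292, 0.0], "delta_rot": [0, 0, -0.35]},
    {"gripper": -0.6, "linear": [0.128, -0.292, 0.0], "delta_rot": [0, 0, -0.35]},
    {"gripper": -0.6, "linear": [0.128, -0.292, 0.0], "delta_rot": [0, 0, -0.35]},
    {"gripper": -0.6, "linear": [0.128, -0.292, 0.0], "delta_rot": [0, 0, -0.35]},
    {"gripper": -0.6, "linear": [0.128, -0.292, 0.0], "delta_rot": [0, 0, -0.35]}
  ]
}}

```text
clock: 1.7
position: [0.4611, -0.0476, 0.2308]
ee_rot: [-0.0, 0.508, 0.862, 0.0]
contact_force: [0.1, 0.9, 0.3]
width: 0.0685
gripper_force: 0.0
```

>>> {"method": "send_rows", "body": {
  "increments": [
    {"gripper": -0.6, "linear": [0.128, -0.29, -0.05], "delta_rot": [0, 0, -0.346]},
    {"gripper": -0.6, "linear": [0.128, -0.29, -0.05], "delta_rot": [0, 0, -0.346]},
    {"gripper": -0.6, "linear": [0.128, -0.29, -0.05], "delta_rot": [0, 0, -0.346]},
    {"gripper": -0.6, "linear": [0.128, -0.29, -0.05], "delta_rot": [0, 0, -0.346]},
    {"gripper": -0.6, "linear": [0.128, -0.29, -0.05], "delta_rot": [0, 0, -0.346]},
    {"gripper": -0.6, "linear": [0.128, -0.29, -0.05], "delta_rot": [0, 0, -0.346]},
    {"gripper": -0.6, "linear": [0.128, -0.29, -0.05], "delta_rot": [0, 0, -0.346]},
    {"gripper": -0.6, "linear": [0.128, -0.29, -0.05], "delta_rot": [0, 0, -0.346]}
  ]
}}

```text
clock: 2.5
position: [0.589, -0.3365, 0.1792]
ee_rot: [-0.001, 0.647, 0.762, 0.0]
contact_force: [0.1, 0.3, 0.1]
width: 0.0683
gripper_force: 0.0
```

>>> {"method": "send_rows", "body": {
  "increments": [
    {"gripper": -0.6, "linear": [-0.002, 0, -0.04], "delta_rot": [0, 0, 0]},
    {"gripper": -0.6, "linear": [-0.002, 0, -0.08], "delta_rot": [0, 0, 0]},
    {"gripper": -0.6, "linear": [-0.002, 0, -0.11], "delta_rot": [0, 0, 0]},
    {"gripper": -0.6, "linear": [-0.002, 0, -0.12], "delta_rot": [0, 0, 0]},
    {"gripper": 1, "linear": [-0.002, 0, -0.12], "delta_rot": [0, 0, 0]},
    {"gripper": 1, "linear": [-0.002, 0, -0.12], "delta_rot": [0, 0, 0]},
    {"gripper": 1, "linear": [-0.002, 0, -0.12], "delta_rot": [0, 0, 0]},
    {"gripper": 1, "linear": [-0.002, 0, -0.12], "delta_rot": [0, 0, 0]}
  ]
}}

```text
clock: 3.3
position: [0.587, -0.3366, 0.0638]
ee_rot: [0.002, 0.647, 0.762, 0.001]
contact_force: [0.5, 1.1, 4.7]
width: 0.03
gripper_force: 39.4
```

>>> {"method": "send_rows", "body": {
  "increments": [
    {"gripper": 1, "linear": [0, 0, 0.03], "delta_rot": [0, 0, 0]},
    {"gripper": 1, "linear": [0, 0, 0.06], "delta_rot": [0, 0, 0]},
    {"gripper": 1, "linear": [0, 0, 0.09], "delta_rot": [0, 0, 0]},
    {"gripper": 1, "linear": [0.005, 0.02, 0.11], "delta_rot": [0, 0, 0]},
    {"gripper": 1, "linear": [0.017, 0.055, 0.12], "delta_rot": [0, 0, 0]},
    {"gripper": 1, "linear": [0.03, 0.095, 0.12], "delta_rot": [0, 0, 0]},
    {"gripper": 1, "linear": [0.043, 0.135, 0.12], "delta_rot": [0, 0, 0]},
    {"gripper": 1, "linear": [0.056, 0.175, 0.12], "delta_rot": [0, 0, 0]}
  ]
}}

```text
clock: 4.1
position: [0.6419, -0.1601, 0.1823]
ee_rot: [0.001, 0.648, 0.762, 0.0]
contact_force: [0.8, -0.1, -1.0]
width: 0.0296
gripper_force: 39.1
```

>>> {"method": "send_rows", "body": {
  "increments": [
    {"gripper": 1, "linear": [0.013, 0.04, 0], "delta_rot": [0, 0, -0.1]},
    {"gripper": 1, "linear": [0.026, 0.08, 0], "delta_rot": [0, 0, -0.2]},
    {"gripper": 1, "linear": [0.039, 0.12, 0], "delta_rot": [0, 0, -0.2]},
    {"gripper": 1, "linear": [0.05, 0.15, 0], "delta_rot": [0, 0, -0.2]},
    {"gripper": 1, "linear": [0.052, 0.16, -0.01], "delta_rot": [0, 0, -0.2]},
    {"gripper": 1, "linear": [0.052, 0.16, -0.05], "delta_rot": [0, 0, -0.2]},
    {"gripper": 1, "linear": [0.052, 0.16, -0.08], "delta_rot": [0, 0, -0.2]},
    {"gripper": 1, "linear": [0.052, 0.16, -0.1], "delta_rot": [0, 0, -0.2]}
  ]
}}

```text
clock: 4.9
position: [0.6916, -0.0018, 0.0786]
ee_rot: [-0.001, 0.72, 0.694, -0.002]
contact_force: [-0.4, 0.1, -1.0]
width: 0.0301
gripper_force: 39.1
```

>>> {"method": "send_rows", "body": {
  "increments": [
    {"gripper": 1, "linear": [0.001, 0, -0.025], "delta_rot": [0, 0, 0]},
    {"gripper": 1, "linear": [0.001, 0, -0.04], "delta_rot": [0, 0, 0]},
    {"gripper": 1, "linear": [0.001, 0, -0.044], "delta_rot": [0, 0, 0]},
    {"gripper": 1, "linear": [0.001, 0, -0.044], "delta_rot": [0, 0, 0]},
    {"gripper": 0, "linear": [0.001, 0, -0.044], "delta_rot": [0, 0, 0]},
    {"gripper": 0, "linear": [0.001, 0, -0.044], "delta_rot": [0, 0, 0]},
    {"gripper": 0, "linear": [0.001, 0, -0.044], "delta_rot": [0, 0, 0]}
  ]
}}

```text
clock: 5.6
position: [0.6954, -0.0013, 0.0388]
ee_rot: [0.001, 0.72, 0.694, 0.001]
contact_force: [0.1, 0.1, 0.7]
width: 0.0427
gripper_force: 0.0
```

>>> {"method": "send_rows", "body": {
  "increments": [
    {"gripper": 0, "linear": [0, 0, 0.03], "delta_rot": [0, 0, 0]},
    {"gripper": 0, "linear": [0, 0, 0.07], "delta_rot": [0, 0, 0]},
    {"gripper": 0, "linear": [0, 0, 0.11], "delta_rot": [0, 0, 0]},
    {"gripper": 0, "linear": [-0.02, -0.03, 0.13], "delta_rot": [0, 0, 0]},
    {"gripper": 0, "linear": [-0.04, -0.06, 0.13], "delta_rot": [0, 0, 0]},
    {"gripper": 0, "linear": [-0.07, -0.1, 0.13], "delta_rot": [0, 0, 0]}
  ]
}}

```text
clock: 6.2
position: [0.6258, -0.1013, 0.1695]
ee_rot: [0.002, 0.719, 0.695, 0.002]
contact_force: [-0.2, -0.6, 0.6]
width: 0.0423
gripper_force: 0.0
```

>>> {"method": "send_rows", "body": {
  "increments": [
    {"gripper": 0, "linear": [-0.022, -0.039, 0], "delta_rot": [0, 0, 0.1]},
    {"gripper": 0, "linear": [-0.045, -0.078, 0], "delta_rot": [0, 0, 0.2]},
    {"gripper": 0, "linear": [-0.068, -0.117, 0], "delta_rot": [0, 0, 0.22]},
    {"gripper": 0, "linear": [-0.09, -0.156, 0], "delta_rot": [0, 0, 0.22]},
    {"gripper": 0, "linear": [-0.113, -0.195, 0], "delta_rot": [0, 0, 0.22]},
    {"gripper": 0, "linear": [-0.136, -0.234, 0], "delta_rot": [0, 0, 0.22]},
    {"gripper": 0, "linear": [-0.136, -0.234, -0.03], "delta_rot": [0, 0, 0.22]},
    {"gripper": 0, "linear": [-0.136, -0.234, -0.055], "delta_rot": [0, 0, 0.22]}
  ]
}}

```text
clock: 7.0
position: [0.4881, -0.3374, 0.113]
ee_rot: [0.002, 0.641, 0.768, -0.0]
contact_force: [-0.2, 0.6, -1.2]
width: 0.0424
gripper_force: 0.0
```

>>> {"method": "send_rows", "body": {
  "increments": [
    {"gripper": 0, "linear": [0, 0, -0.03], "delta_rot": [0, 0, 0]},
    {"gripper": 0, "linear": [0, 0, -0.048], "delta_rot": [0, 0, 0]},
    {"gripper": 0, "linear": [0, 0, -0.053], "delta_rot": [0, 0, 0]},
    {"gripper": 1, "linear": [0, 0, -0.053], "delta_rot": [0, 0, 0]},
    {"gripper": 1, "linear": [0, 0, -0.053], "delta_rot": [0, 0, 0]},
    {"gripper": 1, "linear": [0, 0, -0.053], "delta_rot": [0, 0, 0]},
    {"gripper": 1, "linear": [0, 0, -0.053], "delta_rot": [0, 0, 0]}
  ]
}}

```text
clock: 7.7
position: [0.4919, -0.3351, 0.0608]
ee_rot: [0.003, 0.64, 0.768, 0.002]
contact_force: [6.4, 3.2, -3.8]
width: 0.0111
gripper_force: 42.6
```

```bash
python3 - <<'E'
from h import *
d=shot('top','t1'); a=d['pixels']; e=shot('scene','s1')['pixels']
A=cv2.resize(a[100:270,95:400],(700,390)); B=cv2.resize(e[130:260,90:300],(330,204))
cv2.imwrite('pics/t1b.png',np.vstack([A,np.hstack([B,np.zeros((204,370,3),np.uint8)])]))
s=get_state(); print(s['position'],s['moment'],s['contact_force'],s['width'],s['gripper_force'])
E
```

```text
[ 0.49192527 -0.33508751  0.06081138] [ 0.33876525 -0.76288966 -0.28482484] [ 7.04393751  2.66524552 -4.08087501] 0.011521868078290821 42.61297166347504
```

View pics/t1b.png

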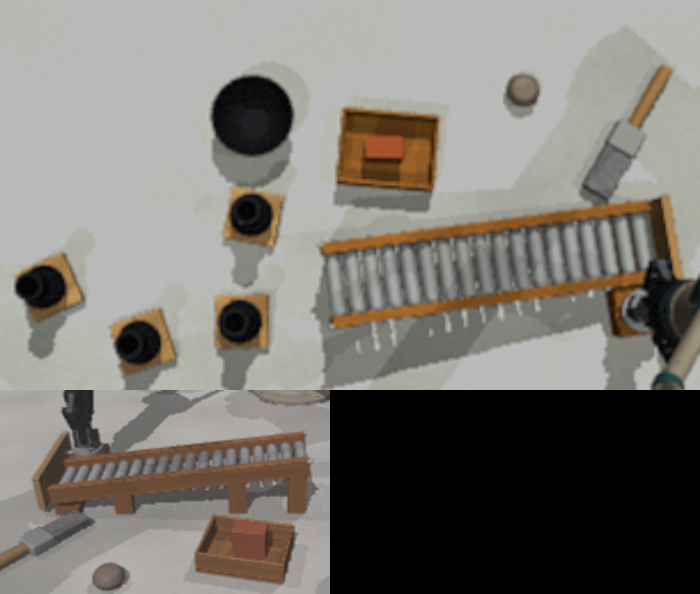

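Picture: the prop lies in the tray at (385,148), the cam wing is gripped, and all four pots stand as before.

>>> {"method": "send_rows", "body": {
  "increments": [
    {"gripper": 1, "linear": [0.003, 0.001, 0], "delta_rot": [0, 0, 0]},
    {"gripper": 1, "linear": [0.003, 0.001, 0], "delta_rot": [0, 0, -0.12]},
    {"gripper": 1, "linear": [0.003, 0.001, 0], "delta_rot": [0, 0, -0.24]},
    {"gripper": 1, "linear": [0.003, 0.001, 0], "delta_rot": [0, 0, -0.36]},
    {"gripper": 1, "linear": [0.003, 0.001, 0], "delta_rot": [0, 0, -0.48]},
    {"gripper": 1, "linear": [0.003, 0.001, 0], "delta_rot": [0, 0, -0.6]},
    {"gripper": 1, "linear": [0.003, 0.001, 0], "delta_rot": [0, 0, -0.72]},
    {"gripper": 1, "linear": [0.003, 0.001, 0], "delta_rot": [0, 0, -0.84]}
  ],
  "newtons": 60
}}

```text
clock: 8.6
position: [0.4908, -0.3346, 0.0608]
ee_rot: [0.0, 0.898, 0.44, -0.001]
contact_force: [-2.7, -0.9, 2.4]
width: 0.011
gripper_force: 62.4
```

```bash
python3 -c "
from h import *
s=get_state(); print(s['position'],s['moment'],s['contact_force'],s['width'],s['qpos'])"
```

```text
[ 0.49077703 -0.33461316  0.06078671] [0.06621924 0.671524   0.05645176] [-2.65536396 -0.87744512  2.38517471] 0.011020631708158025 [-0.71433764  0.44322301  1.70467363 -0.00226852  0.99367178 -0.0524881 ]
```

>>> {"method": "send_rows", "body": {
  "increments": [
    {"gripper": 1, "linear": [-0.001, 0, 0], "delta_rot": [0, 0, -0.12]},
    {"gripper": 1, "linear": [-0.001, 0, 0], "delta_rot": [0, 0, -0.24]},
    {"gripper": 1, "linear": [-0.001, 0, 0], "delta_rot": [0, 0, -0.36]},
    {"gripper": 1, "linear": [-0.001, 0, 0], "delta_rot": [0, 0, -0.48]},
    {"gripper": 1, "linear": [-0.001, 0, 0], "delta_rot": [0, 0, -0.6]},
    {"gripper": 1, "linear": [-0.001, 0, 0], "delta_rot": [0, 0, -0.72]},
    {"gripper": 1, "linear": [-0.001, 0, 0], "delta_rot": [0, 0, -0.84]},
    {"gripper": 1, "linear": [-0.001, 0, 0], "delta_rot": [0, 0, -0.96]}
  ]
}}

```text
clock: 9.4
position: [0.4902, -0.3332, 0.0608]
ee_rot: [-0.0, 1.0, -0.025, -0.0]
contact_force: [-1.8, 3.0, 3.4]
width: 0.0108
gripper_force: 62.6
```

>>> {"method": "send_rows", "body": {
  "increments": [
    {"gripper": 1, "linear": [0, 0, 0], "delta_rot": [0, 0, -0.1]},
    {"gripper": 1, "linear": [0, 0, 0], "delta_rot": [0, 0, -0.2]},
    {"gripper": 1, "linear": [0, 0, 0], "delta_rot": [0, 0, -0.25]},
    {"gripper": 1, "linear": [0, 0, 0], "delta_rot": [0, 0, -0.25]}
  ]
}}

```text
clock: 9.8
position: [0.4903, -0.3329, 0.0608]
ee_rot: [-0.001, 0.989, -0.148, -0.0]
contact_force: [-0.9, 6.2, 7.2]
width: 0.0109
gripper_force: 62.9
```

```bash
python3 -c "
from h import *
s=get_state(); print(s['position'],s['moment'],s['contact_force'],s['width'],s['qpos'])"
```

```text
[ 0.49025762 -0.33289364  0.06075445] [ 0.96625268  0.27336556 -0.07779954] [-0.89456283  6.22256224  7.22979588] 0.010936867287490904 [-7.14500072e-01  4.41986943e-01  1.70705259e+00  1.18329856e-03
  9.93916896e-01  1.15174597e+00]
```

>>> {"method": "send_rows", "body": {
  "increments": [
    {"gripper": 1, "linear": [0, 0.001, 0.001], "delta_rot": [0, 0, -0.06]},
    {"gripper": 1, "linear": [0, 0.001, 0.001], "delta_rot": [0, 0, -0.12]},
    {"gripper": 1, "linear": [0, 0.001, 0.001], "delta_rot": [0, 0, -0.16]},
    {"gripper": 1, "linear": [0, 0.001, 0.001], "delta_rot": [0, 0, -0.16]}
  ]
}}

```text
clock: 10.2
position: [0.4904, -0.3327, 0.0608]
ee_rot: [-0.0, 0.974, -0.226, -0.0]
contact_force: [-1.0, 1.9, 1.4]
width: 0.0111
gripper_force: 62.3
```

```bash
python3 -c "
from h import *
s=get_state(); print(s['position'],s['moment'],s['contact_force'],s['width'],s['qpos'][5])"
```

```text
[ 0.49038974 -0.33265415  0.06080968] [ 0.64789634  0.19783611 -0.07216104] [-0.96562437  1.88987924  1.38136559] 0.011108269278957717 1.31213579204896
```

>>> {"method": "send_rows", "body": {
  "increments": [
    {"gripper": 1, "linear": [0, 0, 0], "delta_rot": [0, 0, -0.06]},
    {"gripper": 1, "linear": [0, 0, 0], "delta_rot": [0, 0, -0.12]},
    {"gripper": 1, "linear": [0, 0, 0], "delta_rot": [0, 0, -0.14]},
    {"gripper": 1, "linear": [0, 0, 0], "delta_rot": [0, 0, -0.14]}
  ]
}}

```text
clock: 10.6
position: [0.4905, -0.3325, 0.0608]
ee_rot: [-0.001, 0.956, -0.293, -0.0]
contact_force: [-1.2, 5.4, 4.2]
width: 0.0113
gripper_force: 62.7
```

```bash
python3 -c "
from h import *
s=get_state(); print(s['position'],s['moment'],s['contact_force'],s['width'],s['qpos'][5])"
```

```text
[ 0.49049965 -0.33245752  0.06076812] [ 0.93596915  0.12638763 -0.02992908] [-1.15016875  5.35259567  4.15066   ] 0.011303654469250772 1.4518274114104717
```

>>> {"method": "send_rows", "body": {
  "increments": [
    {"gripper": 1, "linear": [0, 0.001, 0], "delta_rot": [0, 0, -0.05]},
    {"gripper": 1, "linear": [0, 0.001, 0], "delta_rot": [0, 0, -0.1]},
    {"gripper": 1, "linear": [0, 0.001, 0], "delta_rot": [0, 0, -0.1]},
    {"gripper": 1, "linear": [0, 0.001, 0], "delta_rot": [0, 0, -0.1]}
  ]
}}

```text
clock: 11.0
position: [0.4906, -0.3324, 0.0608]
ee_rot: [0.001, 0.941, -0.339, 0.0]
contact_force: [-1.9, 2.3, 4.9]
width: 0.0109
gripper_force: 64.8
```

```bash
python3 - <<'E'
from h import *
s=get_state(); print(s['position'],s['moment'],s['contact_force'],s['width'],s['qpos'][5],2*np.degrees(np.arctan2(s['ee_rot'][2],s['ee_rot'][1]))-90)
E
```

```text
[ 0.49057659 -0.33238965  0.06078548] [0.7372745  0.15246446 1.12940596] [-1.92387965  2.25389139  4.86533723] 0.01086823239900638 1.5511118070966037 -129.65268258616427
```

>>> {"method": "send_rows", "body": {
  "increments": [
    {"gripper": 0.2, "linear": [0, 0, 0], "delta_rot": [0, 0, 0.08]},
    {"gripper": 0.2, "linear": [0, 0, 0], "delta_rot": [0, 0, 0.08]},
    {"gripper": 0.2, "linear": [0, 0, 0], "delta_rot": [0, 0, 0.08]},
    {"gripper": 0.2, "linear": [0, 0, 0.03], "delta_rot": [0, 0, 0.08]},
    {"gripper": 0, "linear": [0, 0, 0.07], "delta_rot": [0, 0, 0.08]},
    {"gripper": 0, "linear": [0, 0, 0.11], "delta_rot": [0, 0, 0.2]},
    {"gripper": 0, "linear": [0, 0, 0.15], "delta_rot": [0, 0, 0.3]},
    {"gripper": 0, "linear": [0, 0.03, 0.17], "delta_rot": [0, 0, 0.4]}
  ]
}}

```text
clock: 11.8
position: [0.4925, -0.3067, 0.2342]
ee_rot: [0.003, 0.989, -0.148, 0.004]
contact_force: [0.8, 1.1, 0.2]
width: 0.0428
gripper_force: 0.0
```

```bash
cat > pots.py <<'E'
from fit import *
B={'A':[(27,347),(110,300),(147,382),(62,418)],'B':[(193,432),(278,398),(308,488),(222,514)],'C':[(375,374),(467,373),(468,468),(377,470)],'D':[(405,186),(494,200),(474,290),(390,275)]}
N={'A':(48,358),'B':(222,460),'C':(408,421),'D':(430,229)}
for k in B:
    P=np.array([at(T,*c2(*q),.014)[:2] for q in B[k]]); e=P-np.roll(P,1,0)
    ang=np.degrees(np.arctan2(e[:,1],e[:,0]))
    print(k,P.mean(0).round(4),'neck',at(T,*c2(*N[k]),.092)[:2].round(4),'len',np.linalg.norm(e,axis=1).round(3),'ang',((ang+45)%90-45).round(1))
E
python3 pots.py; python3 -c "
from h import *
s=get_state(); print(s['position'],s['qpos']);shot('top','t2');shot('scene','s2')"
```

```text
A [0.4994 0.441 ] neck [0.5006 0.444 ] len [0.061 0.071 0.069 0.069] ang [29.4 31.6 27.2 24.7]
B [0.4304 0.3134] neck [0.432  0.3166] len [0.066 0.069 0.072 0.067] ang [22.4 23.5 21.1 18.3]
C [0.4615 0.1852] neck [0.4631 0.186 ] len [0.072 0.07  0.072 0.069] ang [3.6 2.2 2.7 2.8]
D [0.6014 0.1763] neck [0.6006 0.1758] len [0.069 0.069 0.071 0.065] ang [ -7.2  -7.4 -10.4  -8.5]
[ 0.49245686 -0.30665099  0.23416439] [-0.6755722   0.27702616  1.49623868 -0.00207656  1.35878777  1.19254073]
```

>>> {"method": "send_rows", "body": {
  "increments": [
    {"gripper": 0, "linear": [-0.004, 0.03, 0], "delta_rot": [0, 0, 0.12]},
    {"gripper": 0, "linear": [-0.008, 0.06, 0], "delta_rot": [0, 0, 0.24]},
    {"gripper": 0, "linear": [-0.012, 0.09, 0], "delta_rot": [0, 0, 0.36]},
    {"gripper": 0, "linear": [-0.016, 0.12, 0], "delta_rot": [0, 0, 0.48]},
    {"gripper": 0, "linear": [-0.02, 0.15, 0], "delta_rot": [0, 0, 0.6]},
    {"gripper": 0, "linear": [-0.02, 0.18, 0], "delta_rot": [0, 0, 0.72]},
    {"gripper": 0, "linear": [-0.02, 0.21, 0], "delta_rot": [0, 0, 0.84]},
    {"gripper": 0, "linear": [-0.02, 0.24, 0], "delta_rot": [0, 0, 0.96]}
  ]
}}

```text
clock: 12.7
position: [0.4704, -0.0617, 0.2294]
ee_rot: [0.0, 0.945, 0.327, -0.0]
contact_force: [1.1, 0.4, 0.0]
width: 0.0425
gripper_force: 0.0
```

>>> {"method": "send_rows", "body": {
  "increments": [
    {"gripper": 0, "linear": [-0.004, 0.035, 0], "delta_rot": [0, 0, 0.12]},
    {"gripper": 0, "linear": [-0.008, 0.07, 0], "delta_rot": [0, 0, 0.24]},
    {"gripper": 0, "linear": [-0.01, 0.105, 0], "delta_rot": [0, 0, 0.36]},
    {"gripper": 0, "linear": [-0.01, 0.14, 0], "delta_rot": [0, 0, 0.48]},
    {"gripper": 0, "linear": [-0.01, 0.175, 0], "delta_rot": [0, 0, 0.6]},
    {"gripper": 0, "linear": [-0.01, 0.21, -0.02], "delta_rot": [0, 0, 0.72]},
    {"gripper": 0, "linear": [-0.01, 0.24, -0.05], "delta_rot": [0, 0, 0.84]},
    {"gripper": 0, "linear": [-0.01, 0.252, -0.06], "delta_rot": [0, 0, 0.955]}
  ]
}}

```text
clock: 13.5
position: [0.4589, 0.1913, 0.1669]
ee_rot: [-0.001, 0.688, 0.726, -0.002]
contact_force: [-0.1, -1.4, -0.2]
width: 0.0427
gripper_force: 0.0
```

```bash
python3 - <<'E'
from h import *
s=get_state(); print(s['position'],s['contact_force'],2*np.degrees(np.arctan2(s['ee_rot'][2],s['ee_rot'][1]))-90)
a=cv2.imread('pics/t2.png').astype(int); d=shot('top','t3'); m=np.abs(a-cv2.imread('pics/top0.png')).sum(2)>90
cv2.imwrite('pics/t2b.png',cv2.resize(a[100:270,95:400].astype(np.uint8),(790,440)))
E
```

```text
[0.45885866 0.19134395 0.16690416] [-0.09691205 -1.44029317 -0.20530697] 3.0301597723375266
```

View pics/t2b.png

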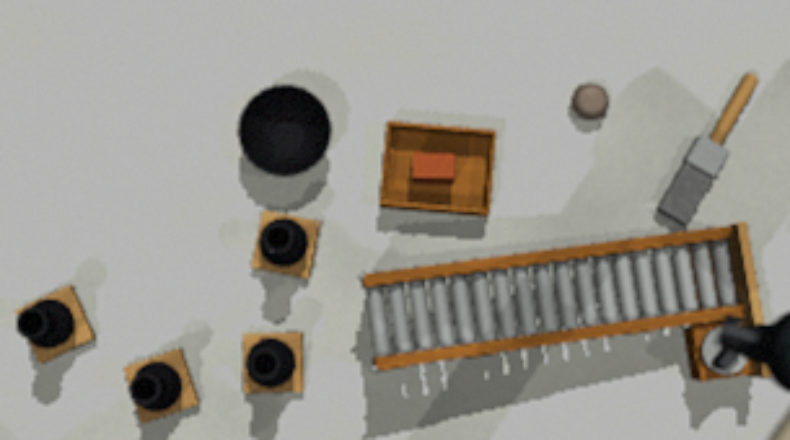

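The stop board now sits against the track end at (745,300), the prop is in the tray, and the pots have not moved. Next I grip pot C.

>>> {"method": "send_rows", "body": {
  "increments": [
    {"gripper": 0, "linear": [0.0035, -0.006, -0.03], "delta_rot": [0, 0, 0]},
    {"gripper": 0, "linear": [0.0035, -0.006, -0.07], "delta_rot": [0, 0, 0]},
    {"gripper": 0, "linear": [0.0035, -0.006, -0.095], "delta_rot": [0, 0, 0]},
    {"gripper": 0, "linear": [0.0035, -0.006, -0.104], "delta_rot": [0, 0, 0]},
    {"gripper": 1, "linear": [0.0035, -0.006, -0.104], "delta_rot": [0, 0, 0]},
    {"gripper": 1, "linear": [0.0035, -0.006, -0.104], "delta_rot": [0, 0, 0]},
    {"gripper": 1, "linear": [0.0035, -0.006, -0.104], "delta_rot": [0, 0, 0]},
    {"gripper": 1, "linear": [0.0035, -0.006, -0.104], "delta_rot": [0, 0, 0]}
  ],
  "newtons": 50
}}

```text
clock: 14.35
position: [0.4648, 0.1839, 0.0674]
ee_rot: [0.001, 0.69, 0.724, 0.001]
contact_force: [-0.0, -0.8, -3.3]
width: 0.0304
gripper_force: 49.6
```

>>> {"method": "send_rows", "body": {
  "increments": [
    {"gripper": 1, "linear": [0, 0, 0.02], "delta_rot": [0, 0, 0]},
    {"gripper": 1, "linear": [0, 0, 0.05], "delta_rot": [0, 0, 0]},
    {"gripper": 1, "linear": [0, 0, 0.085], "delta_rot": [0, 0, 0]},
    {"gripper": 1, "linear": [0, 0, 0.12], "delta_rot": [0, 0, 0.03]},
    {"gripper": 1, "linear": [0.005, -0.016, 0.14], "delta_rot": [0, 0, 0.06]},
    {"gripper": 1, "linear": [0.014, -0.045, 0.15], "delta_rot": [0, 0, 0.09]},
    {"gripper": 1, "linear": [0.023, -0.074, 0.15], "delta_rot": [0, 0, 0.11]},
    {"gripper": 1, "linear": [0.032, -0.103, 0.15], "delta_rot": [0, 0, 0.11]}
  ]
}}

```text
clock: 15.15
position: [0.4965, 0.08, 0.2177]
ee_rot: [0.001, 0.649, 0.761, 0.001]
contact_force: [-0.5, -0.9, -3.1]
width: 0.0302
gripper_force: 50.4
```

>>> {"method": "send_rows", "body": {
  "increments": [
    {"gripper": 1, "linear": [0.009, -0.03, 0], "delta_rot": [0.03, 0.005, 0]},
    {"gripper": 1, "linear": [0.017, -0.055, 0], "delta_rot": [0.06, 0.01, 0]},
    {"gripper": 1, "linear": [0.024, -0.077, 0], "delta_rot": [0.09, 0.015, 0]},
    {"gripper": 1, "linear": [0.027, -0.087, 0], "delta_rot": [0.12, 0.02, 0]},
    {"gripper": 1, "linear": [0.027, -0.087, -0.015], "delta_rot": [0.12, 0.02, 0]},
    {"gripper": 1, "linear": [0.027, -0.087, -0.03], "delta_rot": [0.12, 0.02, 0]},
    {"gripper": 1, "linear": [0.027, -0.087, -0.04], "delta_rot": [0.12, 0.02, 0]},
    {"gripper": 1, "linear": [0.027, -0.087, -0.04], "delta_rot": [0.12, 0.02, 0]}
  ]
}}

```text
clock: 15.95
position: [0.5219, -0.006, 0.1753]
ee_rot: [-0.048, 0.648, 0.759, 0.038]
contact_force: [-0.3, 0.5, -2.5]
width: 0.0299
gripper_force: 50.2
```

```bash
cat > chk.py <<'E'
import sys
from fit import *
from scipy.spatial.transform import Rotation as Q
o=s.x[:3];R=Rt(s.x[3]); st=get_state(); q=st['ee_rot']
M=Q.from_quat([q[1],q[2],q[3],q[0]]).as_matrix()
print('local',(R.T@(st['position']-o)).round(4),'F',st['contact_force'].round(1),'w',round(st['width'],4)); print('tool y,z in track',(R.T@M[:,1:]).T.round(3))
if len(sys.argv)>1:
    h=float(sys.argv[1]); P=o+R@[0,.36,h]; print('move',(P-st['position']).round(4))
E
python3 chk.py 0.069
```

```text
local [-0.0021  0.3636  0.0929] F [-0.3  0.5 -2.5] w 0.0299
tool y,z in track [[ 1.    -0.006 -0.003]
 [-0.003  0.    -1.   ]]
move [ 0.0022 -0.0004 -0.0242]
```

Aligned. I lower the pot, watching the force.

>>> {"method": "send_rows", "body": {
  "increments": [
    {"gripper": 1, "linear": [0.002, 0, -0.01], "delta_rot": [0, 0, 0]},
    {"gripper": 1, "linear": [0.002, 0, -0.018], "delta_rot": [0, 0, 0]},
    {"gripper": 1, "linear": [0.002, 0, -0.022], "delta_rot": [0, 0, 0]},
    {"gripper": 1, "linear": [0.002, 0, -0.024], "delta_rot": [0, 0, 0]},
    {"gripper": 1, "linear": [0.002, 0, -0.024], "delta_rot": [0, 0, 0]}
  ]
}}

```text
clock: 16.45
position: [0.5249, -0.0061, 0.1521]
ee_rot: [-0.047, 0.648, 0.759, 0.039]
contact_force: [-0.2, -0.1, -2.3]
width: 0.0305
gripper_force: 50.3
```

```bash
python3 - <<'E'
import runpy; runpy.run_path('chk.py')
from h import *
d=shot('scene','s3'); e=shot('top','t4')
A=cv2.resize(d['pixels'][100:260,90:330],(600,400),interpolation=cv2.INTER_CUBIC)
cv2.imwrite('pics/s3b.png',A)
E
```

```text
local [0.0008 0.3602 0.0699] F [-0.2 -0.1 -2.3] w 0.0305
tool y,z in track [[ 1.    -0.005 -0.001]
 [-0.001 -0.    -1.   ]]
```

View pics/s3b.png

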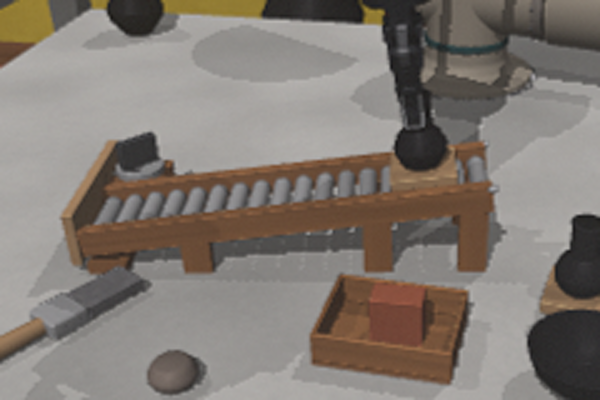

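The pot hangs between the rails at (425,165), parallel to the rollers and just above them. I lower it a touch and let go.

>>> {"method": "send_rows", "body": {
  "increments": [
    {"gripper": 1, "linear": [0, 0, -0.001], "delta_rot": [0, 0, 0]},
    {"gripper": 1, "linear": [0, 0, -0.0025], "delta_rot": [0, 0, 0]},
    {"gripper": 1, "linear": [0, 0, -0.0025], "delta_rot": [0, 0, 0]}
  ]
}}

```text
clock: 16.85
position: [0.5249, -0.0062, 0.1497]
ee_rot: [-0.047, 0.648, 0.759, 0.039]
contact_force: [-0.0, 0.5, -2.3]
width: 0.0301
gripper_force: 50.3
```

>>> {"method": "send_rows", "body": {
  "increments": [
    {"gripper": -0.3, "linear": [0, 0, 0], "delta_rot": [0, 0, 0]},
    {"gripper": -0.3, "linear": [0, 0, 0], "delta_rot": [0, 0, 0]},
    {"gripper": -0.3, "linear": [0, 0, 0], "delta_rot": [0, 0, 0]},
    {"gripper": -0.3, "linear": [0, 0, 0], "delta_rot": [0, 0, 0]},
    {"gripper": -0.3, "linear": [0, 0, 0.03], "delta_rot": [0, 0, 0]},
    {"gripper": -0.3, "linear": [0, 0, 0.06], "delta_rot": [0, 0, 0]},
    {"gripper": -0.3, "linear": [0, 0, 0.08], "delta_rot": [-0.06, -0.01, 0]},
    {"gripper": 0, "linear": [0, 0, 0.09], "delta_rot": [-0.12, -0.02, 0]}
  ]
}}

```text
clock: 17.65
position: [0.5263, -0.007, 0.2423]
ee_rot: [0.003, 0.65, 0.76, 0.001]
contact_force: [0.4, -0.0, -0.5]
width: 0.0434
gripper_force: 0.0
```

```bash
python3 chk.py
```

```text
local [0.0021 0.3701 0.1596] F [ 0.4 -0.  -0.5] w 0.0434
tool y,z in track [[ 1.    -0.006  0.005]
 [ 0.004 -0.125 -0.992]]
```

>>> {"method": "send_rows", "body": {
  "increments": [
    {"gripper": 0, "linear": [0.015, 0.036, -0.01], "delta_rot": [0, 0, -0.06]},
    {"gripper": 0, "linear": [0.03, 0.073, -0.03], "delta_rot": [0, 0, -0.12]},
    {"gripper": 0, "linear": [0.045, 0.11, -0.05], "delta_rot": [0, 0, -0.18]},
    {"gripper": 0, "linear": [0.061, 0.146, -0.07], "delta_rot": [0, 0, -0.24]},
    {"gripper": 0, "linear": [0.076, 0.182, -0.07], "delta_rot": [0, 0, -0.31]},
    {"gripper": 0, "linear": [0.076, 0.182, -0.07], "delta_rot": [0, 0, -0.31]}
  ]
}}

```text
clock: 18.25
position: [0.6024, 0.1803, 0.1686]
ee_rot: [-0.001, 0.758, 0.653, 0.001]
contact_force: [0.6, -0.6, -0.2]
width: 0.0426
gripper_force: 0.0
```

```bash
python3 - <<'E'
import runpy; runpy.run_path('chk.py')
from h import *
s=get_state();print(s['position'],2*np.degrees(np.arctan2(s['ee_rot'][2],s['ee_rot'][1]))-90)
d=shot('top','t5'); e=shot('scene','s5')
A=cv2.resize(d['pixels'][100:270,80:400],(790,420)); B=cv2.resize(e['pixels'][140:250,80:460],(622,180))
cv2.imwrite('pics/t5b.png',np.vstack([A,cv2.copyMakeBorder(B,0,0,0,168,0)]))
E
```

```text
local [0.1076 0.5323 0.0655] F [ 0.6 -0.6 -0.2] w 0.0426
tool y,z in track [[ 0.952 -0.305  0.037]
 [ 0.001 -0.119 -0.993]]
[0.6024127  0.18029374 0.16861686] -8.533999256092883
```

View pics/t5b.png

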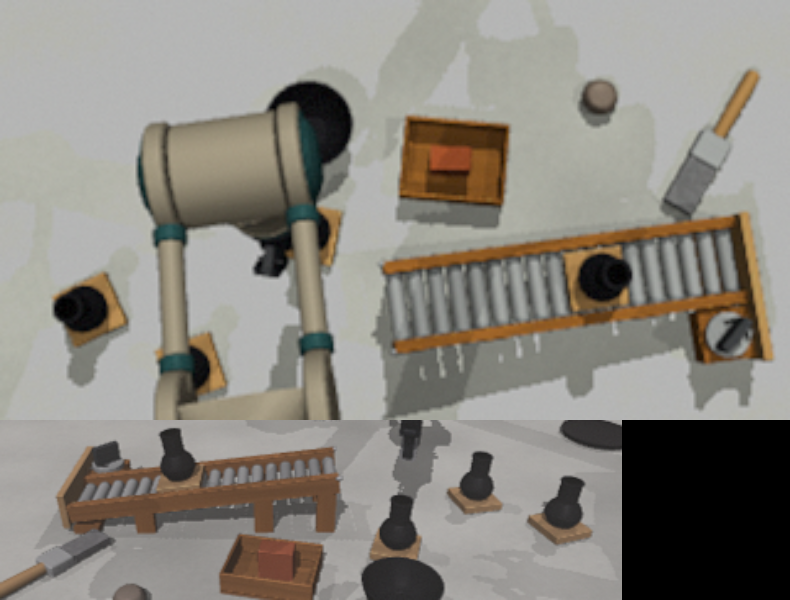

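Pot C is rolling down square at (600,277). Pot D is undisturbed, so I grip it.

>>> {"method": "send_rows", "body": {
  "increments": [
    {"gripper": 0, "linear": [-0.001, -0.004, -0.03], "delta_rot": [0, 0, 0]},
    {"gripper": 0, "linear": [-0.001, -0.004, -0.07], "delta_rot": [0, 0, 0]},
    {"gripper": 0, "linear": [-0.001, -0.004, -0.095], "delta_rot": [0, 0, 0]},
    {"gripper": 0, "linear": [-0.001, -0.004, -0.106], "delta_rot": [0, 0, 0]},
    {"gripper": 1, "linear": [-0.001, -0.004, -0.106], "delta_rot": [0, 0, 0]},
    {"gripper": 1, "linear": [-0.001, -0.004, -0.106], "delta_rot": [0, 0, 0]},
    {"gripper": 1, "linear": [-0.001, -0.004, -0.106], "delta_rot": [0, 0, 0]},
    {"gripper": 1, "linear": [-0.001, -0.004, -0.106], "delta_rot": [0, 0, 0]}
  ],
  "newtons": 50
}}

```text
clock: 19.15
position: [0.6004, 0.1719, 0.0648]
ee_rot: [0.0, 0.759, 0.651, 0.001]
contact_force: [0.0, -0.3, -4.7]
width: 0.0309
gripper_force: 49.6
```

>>> {"method": "send_rows", "body": {
  "increments": [
    {"gripper": 1, "linear": [0, 0, 0.02], "delta_rot": [0, 0, 0]},
    {"gripper": 1, "linear": [0, 0, 0.05], "delta_rot": [0, 0, 0]},
    {"gripper": 1, "linear": [0, 0, 0.085], "delta_rot": [0, 0, 0]},
    {"gripper": 1, "linear": [0, 0, 0.12], "delta_rot": [0, 0, 0.06]},
    {"gripper": 1, "linear": [-0.006, -0.013, 0.14], "delta_rot": [0, 0, 0.12]},
    {"gripper": 1, "linear": [-0.017, -0.04, 0.15], "delta_rot": [0, 0, 0.18]},
    {"gripper": 1, "linear": [-0.029, -0.067, 0.15], "delta_rot": [0, 0, 0.25]},
    {"gripper": 1, "linear": [-0.04, -0.094, 0.15], "delta_rot": [0, 0, 0.31]}
  ]
}}

```text
clock: 19.95
position: [0.5594, 0.0772, 0.215]
ee_rot: [0.001, 0.648, 0.762, 0.0]
contact_force: [1.6, -0.3, -4.3]
width: 0.0307
gripper_force: 50.5
```

>>> {"method": "send_rows", "body": {
  "increments": [
    {"gripper": 1, "linear": [-0.012, -0.028, 0], "delta_rot": [0.03, 0.005, 0]},
    {"gripper": 1, "linear": [-0.022, -0.053, 0], "delta_rot": [0.06, 0.01, 0]},
    {"gripper": 1, "linear": [-0.032, -0.074, 0], "delta_rot": [0.09, 0.015, 0]},
    {"gripper": 1, "linear": [-0.036, -0.084, 0], "delta_rot": [0.12, 0.02, 0]},
    {"gripper": 1, "linear": [-0.036, -0.084, -0.015], "delta_rot": [0.12, 0.02, 0]},
    {"gripper": 1, "linear": [-0.036, -0.084, -0.03], "delta_rot": [0.12, 0.02, 0]},
    {"gripper": 1, "linear": [-0.036, -0.084, -0.045], "delta_rot": [0.12, 0.02, 0]},
    {"gripper": 1, "linear": [-0.036, -0.084, -0.045], "delta_rot": [0.12, 0.02, 0]}
  ]
}}

```text
clock: 20.75
position: [0.5223, -0.0061, 0.1675]
ee_rot: [-0.048, 0.648, 0.759, 0.038]
contact_force: [-0.8, 0.5, -3.0]
width: 0.0309
gripper_force: 50.2
```

```bash
python3 chk.py 0.063; python3 - <<'E'
from h import *
d=shot('top','t6'); e=shot('scene','s6')
A=cv2.resize(d['pixels'][100:270,80:400],(790,420)); B=cv2.resize(e['pixels'][140:250,80:460],(622,180))
cv2.imwrite('pics/t6b.png',np.vstack([A,cv2.copyMakeBorder(B,0,0,0,168,0)]))
E
```

```text
local [-0.0017  0.3626  0.0852] F [-0.8  0.5 -3. ] w 0.0309
tool y,z in track [[ 1.    -0.006 -0.004]
 [-0.004  0.    -1.   ]]
move [ 0.0017  0.0004 -0.0223]
```

View pics/t6b.png

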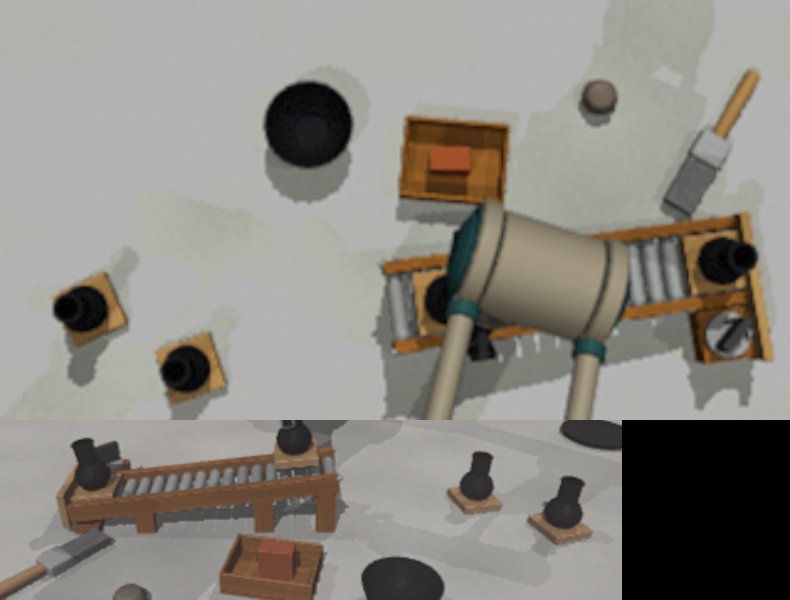

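Pot C stands against the stop at (715,260), and pots A and B are unmoved. I lower and release D.

>>> {"method": "send_rows", "body": {
  "increments": [
    {"gripper": 1, "linear": [0.0015, 0, -0.01], "delta_rot": [0, 0, 0]},
    {"gripper": 1, "linear": [0.0015, 0, -0.018], "delta_rot": [0, 0, 0]},
    {"gripper": 1, "linear": [0.0015, 0, -0.021], "delta_rot": [0, 0, 0]},
    {"gripper": 1, "linear": [0.0015, 0, -0.023], "delta_rot": [0, 0, 0]},
    {"gripper": 1, "linear": [0.0015, 0, -0.023], "delta_rot": [0, 0, 0]},
    {"gripper": 1, "linear": [0.0015, 0, -0.023], "delta_rot": [0, 0, 0]}
  ]
}}

```text
clock: 21.45
position: [0.5258, -0.0062, 0.146]
ee_rot: [-0.046, 0.648, 0.759, 0.039]
contact_force: [-0.8, -0.9, -2.8]
width: 0.0308
gripper_force: 50.3
```

```bash
python3 chk.py
```

```text
local [0.0017 0.3592 0.0639] F [-0.8 -0.9 -2.8] w 0.0308
tool y,z in track [[ 1.    -0.005  0.   ]
 [ 0.    -0.001 -1.   ]]
```

>>> {"method": "send_rows", "body": {
  "increments": [
    {"gripper": 1, "linear": [0, 0, -0.001], "delta_rot": [0, 0, 0]},
    {"gripper": 1, "linear": [0, 0, -0.002], "delta_rot": [0, 0, 0]},
    {"gripper": 1, "linear": [0, 0, -0.002], "delta_rot": [0, 0, 0]}
  ]
}}

```text
clock: 21.75
position: [0.5261, -0.0065, 0.1454]
ee_rot: [-0.046, 0.648, 0.759, 0.039]
contact_force: [-1.1, -1.1, 5.4]
width: 0.0308
gripper_force: 50.9
```

>>> {"method": "send_rows", "body": {
  "increments": [
    {"gripper": -0.3, "linear": [0, 0, 0], "delta_rot": [0, 0, 0]},
    {"gripper": -0.3, "linear": [0, 0, 0], "delta_rot": [0, 0, 0]},
    {"gripper": -0.3, "linear": [0, 0, 0], "delta_rot": [0, 0, 0]},
    {"gripper": -0.3, "linear": [0, 0, 0], "delta_rot": [0, 0, 0]},
    {"gripper": -0.3, "linear": [0, 0, 0.03], "delta_rot": [0, 0, 0]},
    {"gripper": -0.3, "linear": [0, 0, 0.06], "delta_rot": [0, 0, 0]},
    {"gripper": -0.3, "linear": [0, 0, 0.08], "delta_rot": [-0.06, -0.01, 0]},
    {"gripper": 0, "linear": [0, 0, 0.09], "delta_rot": [-0.12, -0.02, 0]}
  ]
}}

```text
clock: 22.55
position: [0.5268, -0.007, 0.236]
ee_rot: [0.002, 0.65, 0.76, 0.0]
contact_force: [-0.2, -0.1, -0.4]
width: 0.0433
gripper_force: 0.0
```

```bash
python3 - <<'E'
from h import *
s=get_state();print(s['position'],2*np.degrees(np.arctan2(s['ee_rot'][2],s['ee_rot'][1]))-90)
d=shot('top','t7'); a=d['pixels'].astype(int); b=cv2.imread('pics/top0.png').astype(int)
# has A/B board region changed?
for n,(r0,r1,c0,c1) in {'A':(205,245,98,135),'B':(230,270,140,175)}.items():
    print(n,(np.abs(a-b)[r0:r1,c0:c1].sum(2)>120).sum())
E
```

```text
[ 0.52681323 -0.0069587   0.23601256] 8.963910972403653
A 0
B 0
```

>>> {"method": "send_rows", "body": {
  "increments": [
    {"gripper": 0, "linear": [-0.013, 0.045, 0], "delta_rot": [0, 0, 0.03]},
    {"gripper": 0, "linear": [-0.027, 0.09, 0], "delta_rot": [0, 0, 0.06]},
    {"gripper": 0, "linear": [-0.04, 0.135, 0], "delta_rot": [0, 0, 0.09]},
    {"gripper": 0, "linear": [-0.053, 0.18, 0], "delta_rot": [0, 0, 0.12]},
    {"gripper": 0, "linear": [-0.067, 0.225, -0.01], "delta_rot": [0, 0, 0.15]},
    {"gripper": 0, "linear": [-0.08, 0.27, -0.03], "delta_rot": [0, 0, 0.18]},
    {"gripper": 0, "linear": [-0.09, 0.305, -0.05], "delta_rot": [0, 0, 0.21]},
    {"gripper": 0, "linear": [-0.096, 0.322, -0.066], "delta_rot": [0, 0, 0.21]}
  ]
}}

```text
clock: 23.4
position: [0.4278, 0.3185, 0.1661]
ee_rot: [-0.001, 0.564, 0.825, -0.0]
contact_force: [0.0, -0.7, -0.6]
width: 0.0429
gripper_force: 0.0
```

```bash
python3 - <<'E'
from h import *
s=get_state();print(s['position'],2*np.degrees(np.arctan2(s['ee_rot'][2],s['ee_rot'][1]))-90)
d=shot('top','t8'); e=shot('scene','s8')
E
```

```text
[0.42778227 0.31846627 0.16609613] 21.27234779562845
```

>>> {"method": "send_rows", "body": {
  "increments": [
    {"gripper": 0, "linear": [0.003, -0.003, -0.03], "delta_rot": [0, 0, 0]},
    {"gripper": 0, "linear": [0.003, -0.003, -0.07], "delta_rot": [0, 0, 0]},
    {"gripper": 0, "linear": [0.003, -0.003, -0.093], "delta_rot": [0, 0, 0]},
    {"gripper": 0, "linear": [0.003, -0.003, -0.104], "delta_rot": [0, 0, 0]},
    {"gripper": 1, "linear": [0.003, -0.003, -0.104], "delta_rot": [0, 0, 0]},
    {"gripper": 1, "linear": [0.003, -0.003, -0.104], "delta_rot": [0, 0, 0]},
    {"gripper": 1, "linear": [0.003, -0.003, -0.104], "delta_rot": [0, 0, 0]},
    {"gripper": 1, "linear": [0.003, -0.003, -0.104], "delta_rot": [0, 0, 0]}
  ],
  "newtons": 50
}}

```text
clock: 24.3
position: [0.4329, 0.3129, 0.0647]
ee_rot: [0.0, 0.566, 0.825, 0.001]
contact_force: [0.2, 0.1, -4.6]
width: 0.031
gripper_force: 49.7
```

>>> {"method": "send_rows", "body": {
  "increments": [
    {"gripper": 1, "linear": [0, 0, 0.02], "delta_rot": [0, 0, 0]},
    {"gripper": 1, "linear": [0, 0, 0.05], "delta_rot": [0, 0, 0]},
    {"gripper": 1, "linear": [0, 0, 0.085], "delta_rot": [0, 0, 0]},
    {"gripper": 1, "linear": [0.003, -0.01, 0.12], "delta_rot": [0, 0, -0.05]},
    {"gripper": 1, "linear": [0.011, -0.04, 0.14], "delta_rot": [0, 0, -0.1]},
    {"gripper": 1, "linear": [0.021, -0.073, 0.15], "delta_rot": [0, 0, -0.15]},
    {"gripper": 1, "linear": [0.031, -0.107, 0.15], "delta_rot": [0, 0, -0.2]},
    {"gripper": 1, "linear": [0.04, -0.14, 0.15], "delta_rot": [0, 0, -0.208]}
  ]
}}

```text
clock: 25.1
position: [0.4728, 0.1717, 0.2151]
ee_rot: [0.001, 0.648, 0.761, 0.001]
contact_force: [1.6, -0.5, -3.4]
width: 0.0306
gripper_force: 50.6
```

>>> {"method": "send_rows", "body": {
  "increments": [
    {"gripper": 1, "linear": [0.01, -0.034, 0], "delta_rot": [0, 0, 0]},
    {"gripper": 1, "linear": [0.02, -0.068, 0], "delta_rot": [0.02, 0.003, 0]},
    {"gripper": 1, "linear": [0.03, -0.103, 0], "delta_rot": [0.04, 0.006, 0]},
    {"gripper": 1, "linear": [0.039, -0.138, 0], "delta_rot": [0.06, 0.01, 0]},
    {"gripper": 1, "linear": [0.047, -0.165, 0], "delta_rot": [0.09, 0.015, 0]},
    {"gripper": 1, "linear": [0.051, -0.179, 0], "delta_rot": [0.12, 0.02, 0]},
    {"gripper": 1, "linear": [0.051, -0.179, -0.02], "delta_rot": [0.12, 0.02, 0]},
    {"gripper": 1, "linear": [0.051, -0.179, -0.04], "delta_rot": [0.12, 0.02, 0]}
  ]
}}

```text
clock: 25.9
position: [0.5242, -0.0076, 0.1743]
ee_rot: [-0.045, 0.648, 0.759, 0.04]
contact_force: [-0.5, -0.2, -4.8]
width: 0.0309
gripper_force: 50.6
```

```bash
python3 chk.py 0.0633; python3 - <<'E'
from h import *
d=shot('top','t9'); e=shot('scene','s9')
A=cv2.resize(d['pixels'][100:270,80:400],(790,420)); B=cv2.resize(e['pixels'][140:250,80:460],(622,180))
cv2.imwrite('pics/t9b.png',np.vstack([A,cv2.copyMakeBorder(B,0,0,0,168,0)]))
E
```

```text
local [-1.000e-04  3.616e-01  9.210e-02] F [-0.5 -0.2 -4.8] w 0.0309
tool y,z in track [[ 1.    -0.005  0.002]
 [ 0.002 -0.002 -1.   ]]
move [-0.0002  0.0019 -0.0288]
```

View pics/t9b.png

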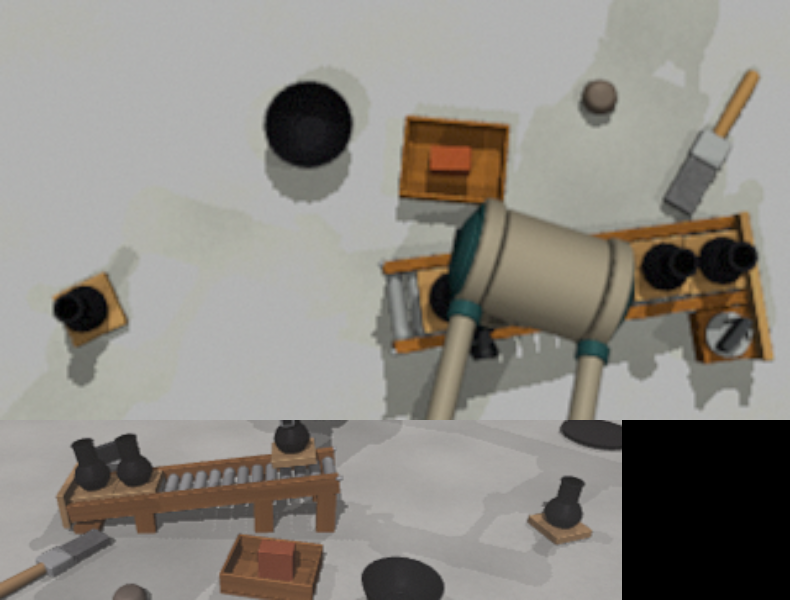

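Two pots stand in a closed row at (660,265) and (715,260), and A is unmoved at (90,308). I lower and release B.

>>> {"method": "send_rows", "body": {
  "increments": [
    {"gripper": 1, "linear": [-0.001, 0.001, -0.012], "delta_rot": [0, 0, 0]},
    {"gripper": 1, "linear": [-0.001, 0.001, -0.022], "delta_rot": [0, 0, 0]},
    {"gripper": 1, "linear": [-0.001, 0.001, -0.027], "delta_rot": [0, 0, 0]},
    {"gripper": 1, "linear": [-0.001, 0.001, -0.03], "delta_rot": [0, 0, 0]},
    {"gripper": 1, "linear": [-0.001, 0.001, -0.031], "delta_rot": [0, 0, 0]},
    {"gripper": 1, "linear": [-0.001, 0.001, -0.031], "delta_rot": [0, 0, 0]}
  ]
}}

```text
clock: 26.6
position: [0.5227, -0.0056, 0.1456]
ee_rot: [-0.046, 0.647, 0.76, 0.039]
contact_force: [-3.5, -2.2, 11.3]
width: 0.0308
gripper_force: 52.2
```

```bash
python3 chk.py
```

```text
local [-0.0012  0.3603  0.0634] F [-3.5 -2.2 11.3] w 0.0308
tool y,z in track [[ 1.    -0.002  0.001]
 [ 0.001 -0.002 -1.   ]]
```

Firm contact, so I back off 1 mm and release.

>>> {"method": "send_rows", "body": {
  "increments": [
    {"gripper": 1, "linear": [0, 0, 0.0015], "delta_rot": [0, 0, 0]},
    {"gripper": 1, "linear": [0, 0, 0.0015], "delta_rot": [0, 0, 0]}
  ]
}}

```text
clock: 26.8
position: [0.5227, -0.0054, 0.1457]
ee_rot: [-0.046, 0.647, 0.76, 0.039]
contact_force: [-2.9, -1.8, 7.2]
width: 0.0303
gripper_force: 51.6
```

>>> {"method": "send_rows", "body": {
  "increments": [
    {"gripper": -0.3, "linear": [0, 0, 0], "delta_rot": [0, 0, 0]},
    {"gripper": -0.3, "linear": [0, 0, 0], "delta_rot": [0, 0, 0]},
    {"gripper": -0.3, "linear": [0, 0, 0], "delta_rot": [0, 0, 0]},
    {"gripper": -0.3, "linear": [0, 0, 0], "delta_rot": [0, 0, 0]},
    {"gripper": -0.3, "linear": [0, 0, 0.03], "delta_rot": [0, 0, 0]},
    {"gripper": -0.3, "linear": [0, 0, 0.06], "delta_rot": [0, 0, 0]},
    {"gripper": -0.3, "linear": [0, 0, 0.08], "delta_rot": [-0.06, -0.01, 0]},
    {"gripper": 0, "linear": [0, 0, 0.09], "delta_rot": [-0.12, -0.02, 0]}
  ]
}}

```text
clock: 27.6
position: [0.5239, -0.0059, 0.2365]
ee_rot: [0.002, 0.649, 0.761, 0.0]
contact_force: [-0.1, -1.0, 0.2]
width: 0.0433
gripper_force: 0.0
```

```bash
python3 - <<'E'
from h import *
s=get_state();print(s['position'],2*np.degrees(np.arctan2(s['ee_rot'][2],s['ee_rot'][1]))-90)
d=shot('top','t10'); a=d['pixels'].astype(int); b=cv2.imread('pics/top0.png').astype(int)
for n,(r0,r1,c0,c1) in {'A':(205,245,98,135),'B':(230,270,140,175)}.items():
    print(n,(np.abs(a-b)[r0:r1,c0:c1].sum(2)>120).sum())
E
```

```text
[ 0.52391345 -0.00591768  0.23645044] 9.080669218171977
A 0
B 712
```

>>> {"method": "send_rows", "body": {
  "increments": [
    {"gripper": 0, "linear": [-0.002, 0.04, 0], "delta_rot": [0, 0, 0.04]},
    {"gripper": 0, "linear": [-0.004, 0.08, 0], "delta_rot": [0, 0, 0.08]},
    {"gripper": 0, "linear": [-0.006, 0.12, 0], "delta_rot": [0, 0, 0.12]},
    {"gripper": 0, "linear": [-0.008, 0.16, 0], "delta_rot": [0, 0, 0.16]},
    {"gripper": 0, "linear": [-0.01, 0.2, 0], "delta_rot": [0, 0, 0.2]},
    {"gripper": 0, "linear": [-0.012, 0.24, 0], "delta_rot": [0, 0, 0.2]}
  ]
}}

```text
clock: 28.25
position: [0.5101, 0.2364, 0.2336]
ee_rot: [-0.001, 0.569, 0.823, -0.0]
contact_force: [0.5, -0.1, -0.3]
width: 0.0427
gripper_force: 0.0
```

```bash
python3 - <<'E'
from h import *
s=get_state();print(s['position'],2*np.degrees(np.arctan2(s['ee_rot'][2],s['ee_rot'][1]))-90)
d=shot('top','t11'); a=d['pixels']; e=shot('scene','s11')['pixels']
A=cv2.resize(a[195:250,90:145],(440,440),interpolation=cv2.INTER_CUBIC); B=cv2.resize(e[140:230,80:250],(340,180)); B=cv2.copyMakeBorder(B,0,260,0,0,0)
cv2.imwrite('pics/t11b.png',np.hstack([A,B]))
E
```

```text
[0.51007996 0.23637004 0.23355583] 20.67580670136209
```

View pics/t11b.png

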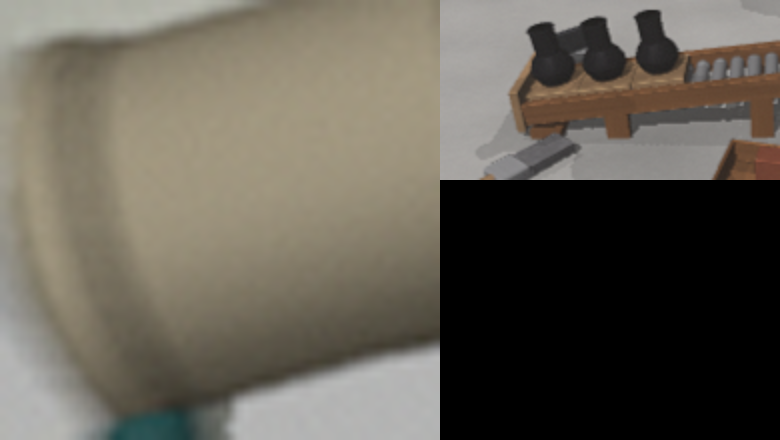

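The third pot is arriving at the row, at (657,50). The arm hides A from above, but A was unchanged a moment earlier. I go on to A.

>>> {"method": "send_rows", "body": {
  "increments": [
    {"gripper": 0, "linear": [-0.002, 0.036, 0], "delta_rot": [0, 0, 0.03]},
    {"gripper": 0, "linear": [-0.004, 0.072, 0], "delta_rot": [0, 0, 0.06]},
    {"gripper": 0, "linear": [-0.006, 0.108, 0], "delta_rot": [0, 0, 0.09]},
    {"gripper": 0, "linear": [-0.008, 0.144, -0.01], "delta_rot": [0, 0, 0.11]},
    {"gripper": 0, "linear": [-0.01, 0.18, -0.03], "delta_rot": [0, 0, 0.11]},
    {"gripper": 0, "linear": [-0.01, 0.203, -0.05], "delta_rot": [0, 0, 0.11]},
    {"gripper": 0, "linear": [-0.01, 0.203, -0.066], "delta_rot": [0, 0, 0.11]},
    {"gripper": 0, "linear": [-0.01, 0.203, -0.066], "delta_rot": [0, 0, 0.11]}
  ]
}}

```text
clock: 29.15
position: [0.499, 0.4367, 0.1644]
ee_rot: [-0.002, 0.523, 0.853, -0.003]
contact_force: [-0.4, -0.2, -0.3]
width: 0.0426
gripper_force: 0.0
```

```bash
python3 - <<'E'
from h import *
s=get_state();print(s['position'],2*np.degrees(np.arctan2(s['ee_rot'][2],s['ee_rot'][1]))-90)
a=cv2.imread('pics/scene0.png').astype(int);b=shot('scene','s12')['pixels'].astype(int)
print((np.abs(a-b)[185:220,400:445].sum(2)>120).sum())
E
```

```text
[0.49895733 0.43665855 0.16442996] 26.98017956900128
8
```

Pot A is in place. Grip it.

>>> {"method": "send_rows", "body": {
  "increments": [
    {"gripper": 0, "linear": [0.001, 0.006, -0.03], "delta_rot": [0, 0, 0]},
    {"gripper": 0, "linear": [0.001, 0.006, -0.07], "delta_rot": [0, 0, 0]},
    {"gripper": 0, "linear": [0.001, 0.006, -0.092], "delta_rot": [0, 0, 0]},
    {"gripper": 0, "linear": [0.001, 0.006, -0.102], "delta_rot": [0, 0, 0]},
    {"gripper": 1, "linear": [0.001, 0.006, -0.102], "delta_rot": [0, 0, 0]},
    {"gripper": 1, "linear": [0.001, 0.006, -0.102], "delta_rot": [0, 0, 0]},
    {"gripper": 1, "linear": [0.001, 0.006, -0.102], "delta_rot": [0, 0, 0]},
    {"gripper": 1, "linear": [0.001, 0.006, -0.102], "delta_rot": [0, 0, 0]}
  ],
  "newtons": 50
}}

```text
clock: 30.0
position: [0.5021, 0.4441, 0.0675]
ee_rot: [0.0, 0.523, 0.852, 0.001]
contact_force: [0.9, -0.5, -3.9]
width: 0.0305
gripper_force: 49.6
```

>>> {"method": "send_rows", "body": {
  "increments": [
    {"gripper": 1, "linear": [0, 0, 0.02], "delta_rot": [0, 0, 0]},
    {"gripper": 1, "linear": [0, 0, 0.05], "delta_rot": [0, 0, 0]},
    {"gripper": 1, "linear": [0, 0, 0.085], "delta_rot": [0, 0, 0]},
    {"gripper": 1, "linear": [0.0, -0.01, 0.12], "delta_rot": [0, 0, -0.05]},
    {"gripper": 1, "linear": [0.002, -0.04, 0.14], "delta_rot": [0, 0, -0.1]},
    {"gripper": 1, "linear": [0.004, -0.075, 0.15], "delta_rot": [0, 0, -0.15]},
    {"gripper": 1, "linear": [0.006, -0.112, 0.15], "delta_rot": [0, 0, -0.2]},
    {"gripper": 1, "linear": [0.008, -0.15, 0.15], "delta_rot": [0, 0, -0.25]}
  ]
}}

```text
clock: 30.8
position: [0.5096, 0.2929, 0.2177]
ee_rot: [0.001, 0.626, 0.78, 0.001]
contact_force: [0.8, 0.3, -2.8]
width: 0.0303
gripper_force: 50.4
```

>>> {"method": "send_rows", "body": {
  "increments": [
    {"gripper": 1, "linear": [0.002, -0.038, 0], "delta_rot": [0, 0, -0.03]},
    {"gripper": 1, "linear": [0.004, -0.078, 0], "delta_rot": [0, 0, -0.055]},
    {"gripper": 1, "linear": [0.006, -0.12, 0], "delta_rot": [0, 0, -0.055]},
    {"gripper": 1, "linear": [0.008, -0.162, 0], "delta_rot": [0, 0, -0.055]},
    {"gripper": 1, "linear": [0.01, -0.204, 0], "delta_rot": [0, 0, -0.055]},
    {"gripper": 1, "linear": [0.012, -0.244, 0], "delta_rot": [0, 0, -0.055]},
    {"gripper": 1, "linear": [0.014, -0.28, 0], "delta_rot": [0, 0, -0.055]},
    {"gripper": 1, "linear": [0.0145, -0.299, 0], "delta_rot": [0, 0, -0.055]}
  ]
}}

```text
clock: 31.6
position: [0.5242, -0.0082, 0.2171]
ee_rot: [0.001, 0.647, 0.762, -0.0]
contact_force: [0.5, 0.5, -3.3]
width: 0.0307
gripper_force: 50.3
```

>>> {"method": "send_rows", "body": {
  "increments": [
    {"gripper": 1, "linear": [0, 0, 0], "delta_rot": [0.03, 0.005, 0]},
    {"gripper": 1, "linear": [0, 0, -0.005], "delta_rot": [0.06, 0.01, 0]},
    {"gripper": 1, "linear": [0, 0, -0.015], "delta_rot": [0.09, 0.015, 0]},
    {"gripper": 1, "linear": [0, 0, -0.025], "delta_rot": [0.12, 0.02, 0]},
    {"gripper": 1, "linear": [0, 0, -0.04], "delta_rot": [0.12, 0.02, 0]},
    {"gripper": 1, "linear": [0, 0, -0.04], "delta_rot": [0.12, 0.02, 0]}
  ]
}}

```text
clock: 32.2
position: [0.522, -0.0046, 0.1734]
ee_rot: [-0.049, 0.645, 0.761, 0.038]
contact_force: [-0.3, -0.0, -3.3]
width: 0.0303
gripper_force: 50.2
```

```bash
python3 chk.py 0.067; python3 - <<'E'
from h import *
d=shot('top','t13'); e=shot('scene','s13')
A=cv2.resize(d['pixels'][100:270,80:400],(790,420)); B=cv2.resize(e['pixels'][140:250,80:460],(622,180))
cv2.imwrite('pics/t13b.png',np.vstack([A,cv2.copyMakeBorder(B,0,0,0,168,0)]))
E
```

```text
local [-0.0018  0.3647  0.0909] F [-0.3 -0.  -3.3] w 0.0303
tool y,z in track [[ 1.     0.001 -0.006]
 [-0.006  0.003 -1.   ]]
move [ 0.002  -0.0015 -0.0243]
```

View pics/t13b.png

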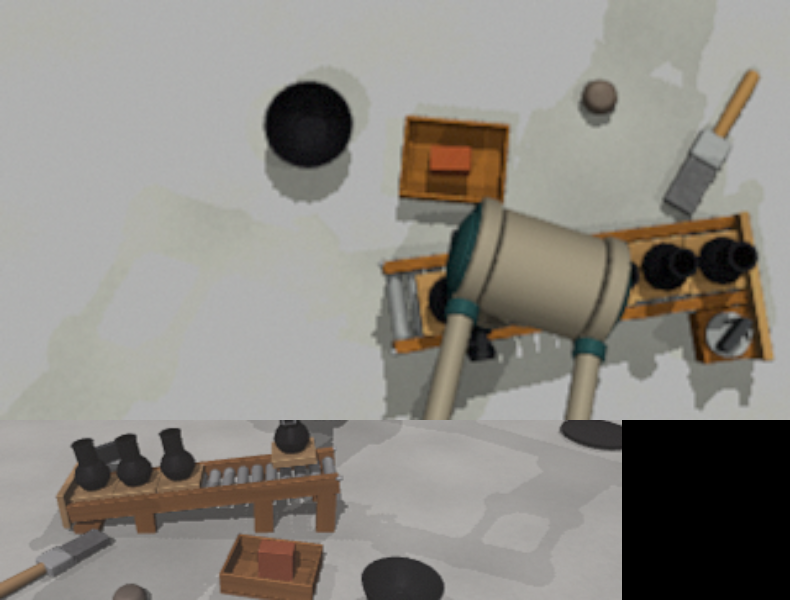

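Three pots stand in a closed row and the last one is over the loading place. Lower it.

>>> {"method": "send_rows", "body": {
  "increments": [
    {"gripper": 1, "linear": [0.001, -0.001, -0.01], "delta_rot": [0, 0, 0]},
    {"gripper": 1, "linear": [0.001, -0.001, -0.018], "delta_rot": [0, 0, 0]},
    {"gripper": 1, "linear": [0.001, -0.001, -0.022], "delta_rot": [0, 0, 0]},
    {"gripper": 1, "linear": [0.001, -0.001, -0.025], "delta_rot": [0, 0, 0]},
    {"gripper": 1, "linear": [0.001, -0.001, -0.025], "delta_rot": [0, 0, 0]}
  ]
}}

```text
clock: 32.8
position: [0.5248, -0.0061, 0.1509]
ee_rot: [-0.047, 0.645, 0.762, 0.039]
contact_force: [0.1, 0.7, -2.5]
width: 0.0304
gripper_force: 50.5
```

```bash
python3 chk.py
```

```text
local [0.0007 0.3601 0.0687] F [ 0.1  0.7 -2.5] w 0.0304
tool y,z in track [[ 1.     0.002 -0.001]
 [-0.001 -0.    -1.   ]]
```

>>> {"method": "send_rows", "body": {
  "increments": [
    {"gripper": 1, "linear": [0, 0, -0.001], "delta_rot": [0, 0, 0]},
    {"gripper": 1, "linear": [0, 0, -0.0025], "delta_rot": [0, 0, 0]},
    {"gripper": 1, "linear": [0, 0, -0.0025], "delta_rot": [0, 0, 0]}
  ]
}}

```text
clock: 33.1
position: [0.525, -0.0062, 0.1489]
ee_rot: [-0.046, 0.645, 0.762, 0.039]
contact_force: [0.6, -0.2, -2.9]
width: 0.0305
gripper_force: 50.4
```

>>> {"method": "send_rows", "body": {
  "increments": [
    {"gripper": -0.3, "linear": [0, 0, 0], "delta_rot": [0, 0, 0]},
    {"gripper": -0.3, "linear": [0, 0, 0], "delta_rot": [0, 0, 0]},
    {"gripper": -0.3, "linear": [0, 0, 0], "delta_rot": [0, 0, 0]},
    {"gripper": -0.3, "linear": [0, 0, 0], "delta_rot": [0, 0, 0]},
    {"gripper": -0.3, "linear": [0, 0, 0.03], "delta_rot": [0, 0, 0]},
    {"gripper": -0.3, "linear": [0, 0, 0.06], "delta_rot": [0, 0, 0]},
    {"gripper": -0.3, "linear": [0, 0, 0.08], "delta_rot": [0, 0, 0]},
    {"gripper": 0, "linear": [0, 0, 0.09], "delta_rot": [0, 0, 0]}
  ]
}}

```text
clock: 33.9
position: [0.526, -0.0064, 0.241]
ee_rot: [-0.045, 0.645, 0.762, 0.04]
contact_force: [-0.2, 0.3, -0.4]
width: 0.0432
gripper_force: 0.0
```

>>> {"method": "send_rows", "body": {
  "increments": [
    {"gripper": 0, "linear": [-0.01, 0.04, 0], "delta_rot": [0, 0, 0]},
    {"gripper": 0, "linear": [-0.02, 0.08, 0], "delta_rot": [0, 0, 0]},
    {"gripper": 0, "linear": [-0.03, 0.12, 0], "delta_rot": [0, 0, 0]},
    {"gripper": 0, "linear": [-0.04, 0.16, 0], "delta_rot": [0, 0, 0]},
    {"gripper": 0, "linear": [-0.05, 0.2, 0], "delta_rot": [0, 0, 0]},
    {"gripper": 0, "linear": [-0.06, 0.24, 0], "delta_rot": [0, 0, 0]},
    {"gripper": 0, "linear": [-0.07, 0.28, 0], "delta_rot": [0, 0, 0]},
    {"gripper": 0, "linear": [-0.07, 0.28, 0], "delta_rot": [0, 0, 0]}
  ]
}}

```text
clock: 34.7
position: [0.4529, 0.278, 0.2383]
ee_rot: [-0.048, 0.643, 0.763, 0.039]
contact_force: [-0.6, -0.1, 0.6]
width: 0.0427
gripper_force: 0.0
```

>>> {"method": "send_rows", "body": {
  "increments": [
    {"gripper": 0, "linear": [0, 0, 0], "delta_rot": [0, 0, 0]},
    {"gripper": 0, "linear": [0, 0, 0], "delta_rot": [0, 0, 0]},
    {"gripper": 0, "linear": [0, 0, 0], "delta_rot": [0, 0, 0]},
    {"gripper": 0, "linear": [0, 0, 0], "delta_rot": [0, 0, 0]},
    {"gripper": 0, "linear": [0, 0, 0], "delta_rot": [0, 0, 0]},
    {"gripper": 0, "linear": [0, 0, 0], "delta_rot": [0, 0, 0]},
    {"gripper": 0, "linear": [0, 0, 0], "delta_rot": [0, 0, 0]},
    {"gripper": 0, "linear": [0, 0, 0], "delta_rot": [0, 0, 0]}
  ]
}}

```text
clock: 35.5
position: [0.4551, 0.2737, 0.2389]
ee_rot: [-0.046, 0.645, 0.761, 0.039]
contact_force: [0.8, 0.0, -0.1]
width: 0.0431
gripper_force: 0.0
```

>>> {"method": "send_rows", "body": {
  "increments": [
    {"gripper": 0, "linear": [0, 0, 0], "delta_rot": [0, 0, 0]},
    {"gripper": 0, "linear": [0, 0, 0], "delta_rot": [0, 0, 0]},
    {"gripper": 0, "linear": [0, 0, 0], "delta_rot": [0, 0, 0]},
    {"gripper": 0, "linear": [0, 0, 0], "delta_rot": [0, 0, 0]},
    {"gripper": 0, "linear": [0, 0, 0], "delta_rot": [0, 0, 0]},
    {"gripper": 0, "linear": [0, 0, 0], "delta_rot": [0, 0, 0]},
    {"gripper": 0, "linear": [0, 0, 0], "delta_rot": [0, 0, 0]},
    {"gripper": 0, "linear": [0, 0, 0], "delta_rot": [0, 0, 0]}
  ]
}}

```text
clock: 36.3
position: [0.4551, 0.2738, 0.2389]
ee_rot: [-0.046, 0.645, 0.762, 0.039]
contact_force: [0.1, 0.3, -0.6]
width: 0.0427
gripper_force: 0.0
```

```bash
python3 - <<'E'
from fit import *
o=s.x[:3];R=Rt(s.x[3])
d=shot('top','t14'); e=shot('scene','s14')
A=cv2.resize(d['pixels'][170:250,225:405],(790,351),interpolation=cv2.INTER_CUBIC); B=cv2.resize(e['pixels'][140:250,80:460],(622,180))
for k in range(4):   # expected neck tops and board corners
    y=.035+.07*k
    for p,c in (([0,y,.092],(0,0,255)),([.035,y-.035,.014],(0,255,0)),([-.035,y+.035,.014],(255,0,0))):
        u,v=px(d,o+R@p)[0]; cv2.circle(A,(int((u-225+.5)*790/180),int((v-170+.5)*351/80)),3,c,-1)
cv2.imwrite('pics/t14b.png',np.vstack([A,cv2.copyMakeBorder(B,0,0,0,168,0)]))
E
```

```text
(no output)
```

View pics/t14b.png

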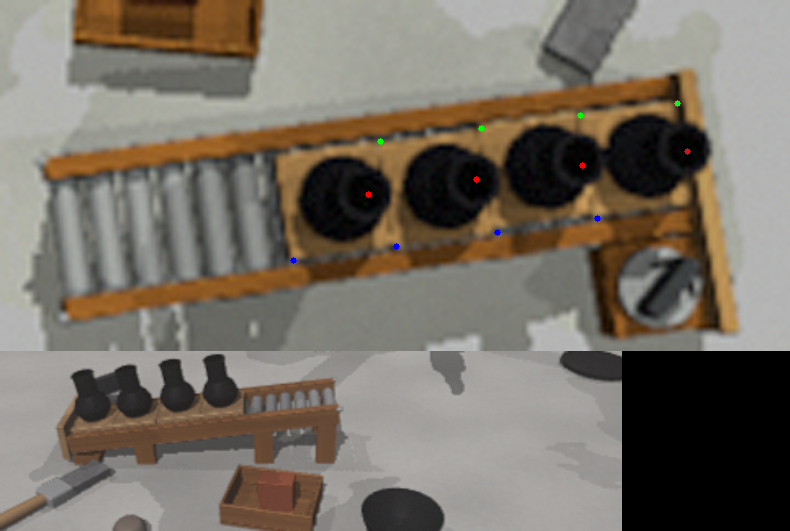

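All four pots stand upright in a closed row against the stop, with necks at (370,195), (478,178), (582,160) and (688,150). They lie on the predicted marks to within a few mm. I let them settle and hand in.

>>> {"method": "send_rows", "body": {
  "increments": [
    {"gripper": 0, "linear": [0, 0, 0], "delta_rot": [0, 0, 0]},
    {"gripper": 0, "linear": [0, 0, 0], "delta_rot": [0, 0, 0]},
    {"gripper": 0, "linear": [0, 0, 0], "delta_rot": [0, 0, 0]},
    {"gripper": 0, "linear": [0, 0, 0], "delta_rot": [0, 0, 0]},
    {"gripper": 0, "linear": [0, 0, 0], "delta_rot": [0, 0, 0]},
    {"gripper": 0, "linear": [0, 0, 0], "delta_rot": [0, 0, 0]},
    {"gripper": 0, "linear": [0, 0, 0], "delta_rot": [0, 0, 0]},
    {"gripper": 0, "linear": [0, 0, 0], "delta_rot": [0, 0, 0]}
  ]
}}

```text
clock: 37.2
position: [0.455, 0.2738, 0.2388]
ee_rot: [-0.046, 0.645, 0.762, 0.039]
contact_force: [-0.3, 0.3, 0.6]
width: 0.0429
gripper_force: 0.0
```

```bash
python3 - <<'E'
from h import *
a=cv2.imread('pics/t14.png').astype(int); b=shot('top','t15')['pixels'].astype(int)
n=(np.abs(a-b)[170:250,225:405].sum(2)>90).sum(); print(n)
if n<15: print(sign_off())
E
```

```text
0
the job is handed in; nothing more can be done
None
```

I handed the job in at about 37 s: the prop is in the tray, the cam is turned to its end stop with the board drawn up, and all four pots stand upright in one closed row against it; no verdict was returned.

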